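Fetch the plug out of the deep sleeve with the spring-claw picker

TASK

A brass locating plug stands at the bottom of a deep steel sleeve: take the spring-claw picker from its stand, press its claw gently onto the plug's knob until it snaps on (about 1 kg of push, never as much as 2.4 kg, and no hard knocks against the sleeve either), and draw the plug out. Slide the plug's neck into the slot of the fork on the dock, base under the prongs, and pull the claw off upward so that the plug stays standing on the dock plate at the slot's inner end, then hang the picker back in its stand by the collar. Touch the plug only with the picker, and leave the other things where they are.

Things in the scene. Friction and masses are not known exactly. Their poses are not given: they have to be found in the camera images.
- picker: The picker, hanging upright: orange square handle on a dark collar disc (34 mm across, 5 mm thick), below it a telescopic stem (11 mm thick for 30 mm, then thinner) and a claw of two spring jaws. Origin on the axis at the collar's underside, z up, x and y square to the handle's faces. The claw's tip is 105 to 125 mm below the origin: this length differs each time and is NOT measured; it is fixed below 40 N.
- picker_grip (a point): Centre of the picker's orange handle (22x22 mm, 56 mm tall), 33 mm above the collar's underside; axes as the picker's. The jaws face each other along y; the claw is 30 mm across, 38 mm when spread, 14 mm wide along x. Its flared mouth is 22 mm wide at the tip, 10 mm between the hooks, and catches a knob about 2 mm off-centre.
- plug: The brass plug, at the start upright on the sleeve's floor, not always centred: round base 36 mm across and 20 mm tall, neck 9 mm thick up to 48 mm, above it a knob 18 mm thick with conical top; 69 mm tall, 0.09 to 0.18 kg. Origin at the centre of its underside, z up along its axis. When snapped on, the claw's tip is about 39 mm above this origin and the plug hangs straight down.
- plug_knob (a point): Top of the plug's knob, on its axis. Pushed straight down over it, the jaws spread and snap under the knob; this takes about 4 to 8 N (friction differs). Then, some 3 mm further down, the claw's inner stop meets the knob's top (29.5 mm above the claw's tip) and the force rises steeply. Pulling the claw off again takes about 3 to 8 N.
- sleeve: Upright round steel tube screwed down on a blue square flange 80 mm wide; origin on the tube's axis on the bench surface, z up. Outside 60 mm, bore 50 mm across, floor 6 mm and rim 120 mm above the bench. Fixed.
- sleeve_rim (a point): Centre of the sleeve's mouth, 120 mm above the bench.
- stand: The picker's stand, fixed: grey post with an open steel fork; origin on the bench below the hanging place. The slot runs along the stand's x, open toward -x, 15 mm wide. Prong tops are 128 mm above the bench, from x = -28 to +28 mm, with lips 3 mm high at the open end (x = -28 to -23 mm). The post is behind, from x = +28 mm.
- stand_hang (a point): The hanging place: centre of the stand's slot at the height of the prong tops, where the underside of the picker's collar rests; axes as the stand's. To take the picker out lift it 5 mm or more, then move it out toward -x.
- dock: The dock, fixed: plywood plate 100x76x6 mm, above it an aluminium fork on a green block; origin on the bench below the plug's place. The slot runs along the dock's x, open toward -x, flared entrance from x = -32 mm, 18 mm wide, closed end at x = +8 mm. The prongs' underside is 25 mm, their top 31 mm above the plate, so the plug's base passes under with 5 mm to spare.
- dock_seat (a point): The plug's place: on the top of the dock plate (6 mm above the bench), on the slot's centre line, 8 mm in front of its closed end; axes as the dock's.
- tape_green: Bystander: roll of pale masking tape lying flat, 94x111x24 mm; origin at the centre of its underside.
- palm_plane: Bystander: small brass palm plane, 71x79x36 mm; origin at the centre of its underside.
- sanding_pad: Bystander: black sanding pad, 72x65x14 mm; origin at the centre of its underside.
- tape_blue: Bystander: small roll of blue tape lying flat, 70x58x22 mm; origin at the centre of its underside.
- bone_blank: Bystander: cream-coloured bone bar, 25x75x8 mm; origin at the centre of its underside.
- clamp: Bystander: black nylon spring clamp lying flat, 61x112x19 mm; origin at the centre of its underside.
Not all that is in view belongs to the job. There is more than one size of the picker; the one meant has the size given above. Leave any orange look-alike of the stand alone.

How it is judged:
By the outcome, as a careful person would: the job done as asked, in the order asked, and still so for the second after the job is handed in, with the robot touching nothing.
It also fails if it takes over 61 s, if anything falls off the work surface, if the arm or the gripper's body presses on something with over 40 N, if the wrist force passes 120 N, or if a joint passes its speed limit or range.

ROBOT

A 6-joint arm with a two-finger parallel gripper is mounted at the origin on a cart in front of the work surface, level with it; the furniture and walls round the work are solid. World frame = base frame: x ahead of the robot, y to its left, z up, the work surface at z = 0. Lengths are in mm, angles in rad, forces in N, time in s.
With the tool pointing down it reaches from about 350 to 875 mm from the base axis. Payload 4.2 kg.
Tool frame: the origin (TCP) lies where the fingers leave the gripper's body, on its centre line; the fingertips stand 73 mm ahead of it and the grasp point (between the pads) lies 54 mm ahead of it; z points along the fingers, y is the direction in which the jaws open and shut (so a half turn about z gives the same grasp; the last joint's range is limited). The gripper opens to 85 mm and grips with 20 to 120 N. Pads are 22 mm wide; open, the fingers measure 114 mm over their backs; the gripper's body (76 mm by 85 mm) begins 54 mm behind the grasp point. The pads swing forward as they close: fully open they stand 13 mm farther back than shut.
Start: joints at [1.54, 0.385, 0.008, 0, -1.194, -0.259], TCP at [178.568, 598.926, 303.912] pointing down, gripper open.
Joint ranges: [-3.14, 3.14], [-1.21, 2.06], [-1.07, 1.41], [-3.16, 2.05], [-2.99, -0.16], [-3.1, 3.1]. Speed limits (rad/s): [2.79, 2.79, 3.14, 3.14, 3.14, 3.14].

INTERFACE

Orientations are given as a unit quaternion [x, y, z, w].
In Python, from bench import arm gives the robot as it stands.
- The arm moves only by the tool apply_moves, never from a script. Its argument "increments" is a list that holds one entry, the list of rows, each a list of 7 numbers: the shift along the tool's x, y, z scaled (see below), then the turn, a rotation vector about the tool's x, y, z scaled (see below), then the gripper's target within -1 to 1 (fully open at 1, half-way at 0, shut at -1). A call has 1 to 10 rows; each row is the pose to reach, as a shift and turn from the pose commanded when the call began, along the tool's axes at that moment; what a row does not reach only later rows make up. The controller multiplies each number of a shift by 100 mm and each number of a turn by 0.5 rad. A row lasts 1/10 s, in which the tool goes at most 50 mm and 8.59 degrees, less where a joint would pass 70% of its speed; a pose out of reach is approached as far as the arm can. A call with a number of a shift or a turn outside -1 to 1 is refused whole. A call with a gripper value outside its range is refused whole. The fingers move at their own pace and stop on an object; the grip force is fixed at half the most. Time passes only in rows, so rows that repeat a pose let the fingers close. It gives the time, the measured TCP pose, the force and the opening at its end, in the units of the state.
- arm.read_state(): the state, without advancing time (a new reading comes with each control period).
- arm.get_image(name): name is "scene" or "top" or "wrist"; returns a dict with "img" (420x560x3 uint8, red, green, blue), "fx", "fy", "cx", "cy" (pixels), "pose" (4x4, takes a point from camera to world coordinates). Camera axes: x right, y up, looking along -z (the intrinsics and any distortion apply to the point x, -y, -z); pixel columns grow to the right and rows downward; lengths in mm; the calibration is good to about 2 mm. A picture is of the moment at which its call begins. There is no depth.
- arm.job_done(): hands the job in, once; it reports no verdict.
Trained networks look in a picture, given as the dict that the camera call returned (one of the last four; its "shot" number tells which), for a name from the list of things; names that differ only in an ending like _2 or _b are one class to them, and where a whole thing is asked for, a point or a joint stands for the part that bears it (a point fixed in the world has none). Each returns a list of dicts, best first, with "conf" (0 to 1); they miss things now and then, are a little off and sometimes report something else, mostly with a low value. They report only what shows in the picture. A call takes as long as a camera call. They do not tell look-alikes from the thing itself.
- arm.outline_of(label, picture): "pixels" (420x560 bool, what is visible of it) and "box" ([centre column, centre row, width, height] in pixels, round what is visible of it).
- arm.mark_of(label, picture): "at" ([column, row] in pixels: a listed point, or the origin of a listed thing).
The state is a dict: "clock": time; "joints": joint angles; "joint_vel": joint speeds; "joint_efforts": joint torques, N m; "position": TCP position; "ee_rot": TCP orientation; "contact_force": force on the tool from outside, world axes, zero at the start; "wrist_torque": the same for the moment, N m; "gripper_width": finger opening in mm.
Only numpy, scipy, OpenCV 4.12 (cv2) and the standard library are available. Lean on these libraries where they do the work, as an engineer would, in place of code of your own. Each camera call takes 0.05 s, during which the arm holds its last target.

## Working session

There is one attempt and no reset: what is moved stays moved. The work goes in short steps, Python scripts to look and compute and a tool call to move; the robot and the scene stay as the last step left them, time stands still between calls to the robot, and variables do not carry over. Pictures are saved under pics/ and viewed, and the job is handed in when it is done.

Besides the shell and the picture viewer there is one more tool, called after ">>>" in YAML: its name, and indented under it one key for each argument. apply_moves: Moves the arm, as the interface text tells. Shifts and turns lie within -1 to 1; 1 stands for 100 mm of shift or 0.5 rad of turn. Its arguments: {"type":"object","properties":{"increments":{"type":"array"}},"required":["increments"]}

```bash
ls; mkdir -p pics
python3 - <<'E'
from bench import arm
import cv2,json
s=arm.read_state(); print(s)
for n in ("scene","top","wrist"):
    p=arm.get_image(n); cv2.imwrite(f"pics/a_{n}.png",p["img"][:,:,::-1])
    print(n,{k:(v.tolist() if hasattr(v,'tolist') else v) for k,v in p.items() if k!="img"})
E
```

```text
pics
{'clock': 0.0, 'joints': array([ 1.53960296e+00,  3.85562470e-01,  6.62513889e-03, -5.26537032e-04,
       -1.19397922e+00, -2.58618125e-01]), 'joint_vel': array([ 0.00103466,  0.00158418, -0.00131046, -0.00034399,  0.00047547,
       -0.00132266]), 'joint_efforts': array([-1.18532738e-03, -3.92288160e+01,  1.88399327e+01,  4.18620184e+00,
       -4.65793230e-03,  2.42641043e-06]), 'position': array([178.44409057, 598.54201145, 302.81347621]), 'ee_rot': array([ 9.89504904e-01, -1.44495192e-01, -1.22826175e-04,  1.08103198e-03]), 'contact_force': array([-0.1428615 ,  0.16788525, -0.46049297]), 'wrist_torque': array([-0.06183521,  0.0430213 ,  0.01083898]), 'gripper_width': 85.1675192863829}
scene {'fx': 508.35098317871024, 'fy': 508.35098317871024, 'cx': 275.7052592246542, 'cy': 212.30124322494476, 'pose': [[0.7073873497573141, 0.3239005932480033, -0.6282448114365249, -274.8761017129087], [-0.706547751686222, 0.29908834336512863, -0.6413551570309912, -811.9648699277872], [-0.019834615964716473, 0.8975714838143501, 0.4404225464855743, 724.3737341748722], [0.0, 0.0, 0.0, 1.0]], 'shot': 1}
top {'fx': 444.62245023270805, 'fy': 444.62245023270805, 'cx': 285.1859605382934, 'cy': 205.6616959031379, 'pose': [[-0.0022960248367228124, 0.9988412524404576, -0.04807162045455819, 481.28985229360075], [-0.9999675284427656, -0.00266464069436539, -0.007605376390181323, 24.357875705570493], [-0.007724657274957108, 0.04805259736109878, 0.9988149365907761, 1577.539741406244], [0.0, 0.0, 0.0, 1.0]], 'shot': 2}
wrist {'fx': 358.81487674351484, 'fy': 358.81487674351484, 'cx': 279.8993137308529, 'cy': 212.1050485556315, 'pose': [[-0.2869810327595142, 0.906754661919656, 0.3089302023487709, 257.38319712666043], [-0.957934088884272, -0.27233462145375853, -0.09053250969180837, 574.4438302128268], [0.0020416144939518735, -0.32191588504546953, 0.9467660718285429, 371.97629227178186], [0.0, 0.0, 0.0, 1.0]], 'shot': 3}
```

View pics/a_scene.png

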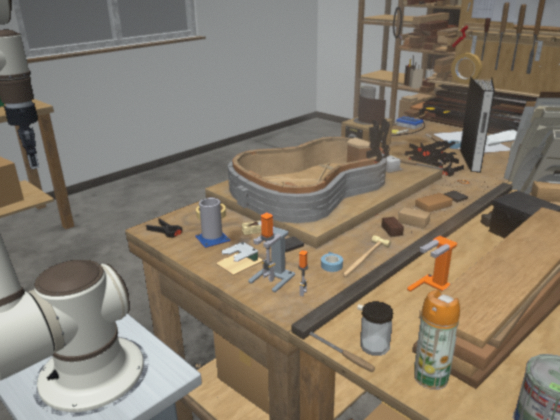

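View pics/a_top.png

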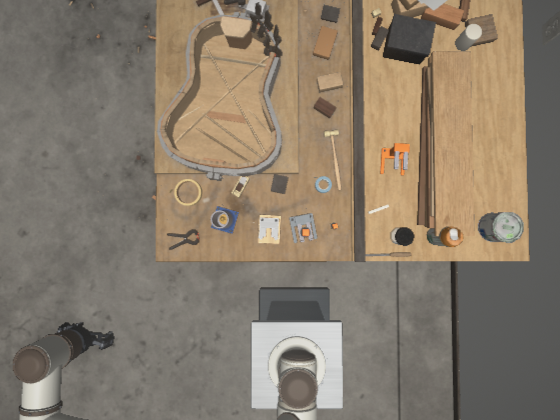

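View pics/a_wrist.png

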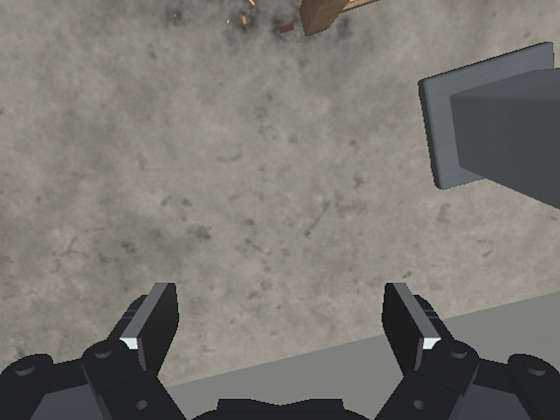

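The top view shows the sleeve at about (223,218), the dock at (270,229) and a grey stand with an orange handle at (305,230). There is a smaller orange item at (335,226) and an orange look-alike stand at (398,158). Next I run the networks and enlarge the area.

```bash
cat > h.py <<'E'
from bench import arm
import numpy as np, cv2
from scipy.spatial.transform import Rotation as R
def ray(p,uv):
    d=np.array([(uv[0]-p["cx"])/p["fx"],-(uv[1]-p["cy"])/p["fy"],-1.0]); T=np.array(p["pose"])
    return T[:3,3],T[:3,:3]@d
def at_z(p,uv,z):
    o,d=ray(p,uv); return o+d*(z-o[2])/d[2]
def proj(p,X):
    T=np.array(p["pose"]); c=T[:3,:3].T@(np.asarray(X,float)-T[:3,3])
    return np.array([p["cx"]+p["fx"]*c[0]/-c[2], p["cy"]-p["fy"]*c[1]/-c[2]])
def tri(l):
    A=np.zeros((3,3));b=np.zeros(3)
    for p,uv in l:
        o,d=ray(p,uv);d=d/np.linalg.norm(d);M=np.eye(3)-np.outer(d,d);A+=M;b+=M@o
    x=np.linalg.solve(A,b)
    return x
def save(p,n,box=None,s=1):
    im=p["img"][:,:,::-1]
    if box: im=im[box[1]:box[3],box[0]:box[2]]
    im=cv2.resize(im,None,fx=s,fy=s,interpolation=cv2.INTER_CUBIC); cv2.imwrite(f"pics/{n}.png",im)
E
python3 - <<'E'
from h import *
P={n:arm.get_image(n) for n in("scene","top")}
save(P["scene"],"b_scene",(140,170,340,310),4)
save(P["top"],"b_top",(160,165,360,265),4)
for l in ["picker","picker_grip","sleeve","sleeve_rim","stand","stand_hang","dock","dock_seat","plug_knob"]:
    for n in P:
        print(l,n,[(np.round(m["at"],1).tolist(),round(m["conf"],2)) for m in arm.mark_of(l,P[n])][:4])
E
```

```text
picker scene [([267.6, 234.8], 0.87), ([303.9, 267.0], 0.6)]
picker top [([332.2, 222.9], 0.59), ([303.2, 232.3], 0.51)]
picker_grip scene [([270.7, 222.7], 0.85), ([301.7, 254.8], 0.59)]
picker_grip top [([308.2, 231.6], 0.65), ([225.7, 215.5], 0.6), ([336.4, 221.9], 0.47), ([277.7, 189.0], 0.3)]
sleeve scene []
sleeve top [([224.5, 220.8], 0.58)]
sleeve_rim scene [([209.9, 201.3], 0.81)]
sleeve_rim top [([217.0, 216.3], 0.61)]
stand scene [([268.1, 283.6], 0.86), ([427.9, 292.8], 0.81)]
stand top [([304.7, 231.4], 0.88), ([390.3, 167.2], 0.84), ([226.7, 217.7], 0.32)]
stand_hang scene [([433.7, 247.1], 0.86), ([267.6, 237.2], 0.56)]
stand_hang top [([304.2, 231.2], 0.71), ([401.0, 160.3], 0.69), ([186.2, 238.1], 0.67), ([279.3, 183.7], 0.19)]
dock scene [([237.9, 262.8], 0.78)]
dock top [([268.7, 229.2], 0.88)]
dock_seat scene [([239.9, 260.9], 0.73)]
dock_seat top [([265.4, 233.9], 0.87), ([378.9, 208.5], 0.53)]
plug_knob scene []
plug_knob top [([225.6, 219.1], 0.4)]
```

View pics/b_scene.png

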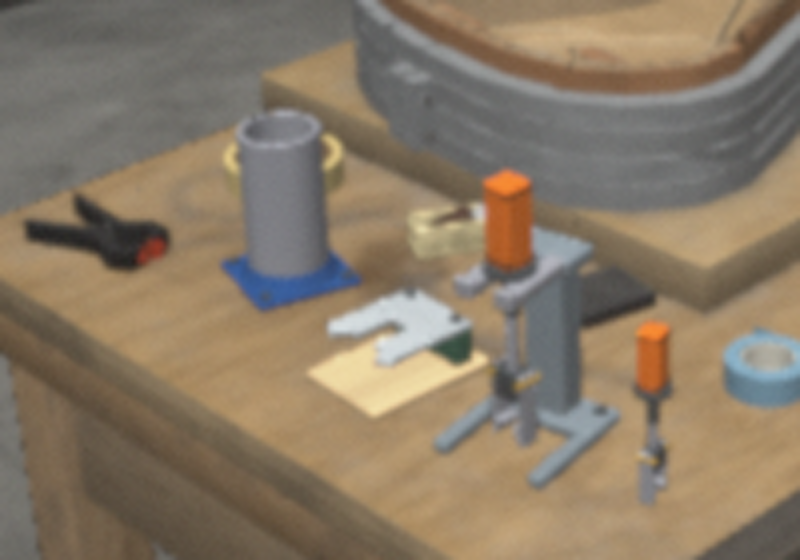

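View pics/b_top.png

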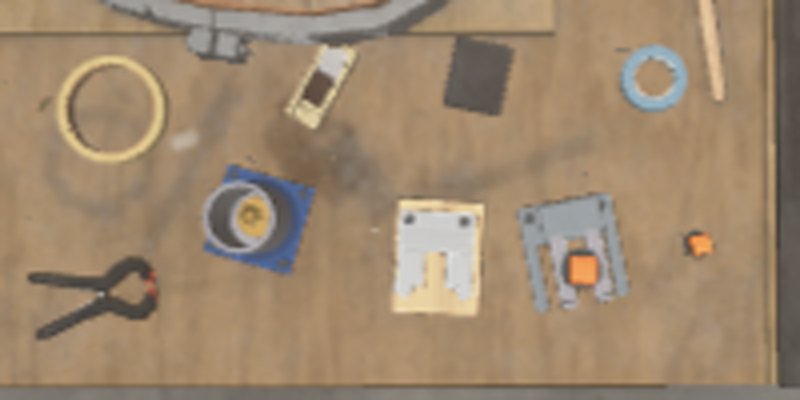

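Run:
```python
from h import *
P={n:arm.get_image(n) for n in("scene","top")}
S,T=P["scene"],P["top"]
# crop px /4 + offset
f=lambda c,r:(140+c/4,170+r/4)
g=lambda c,r:(160+c/4,165+r/4)
print("handle top z189", at_z(T,g(583,265),189), at_z(S,f(508,180),189))
print("hang tri", tri([(S,(267.6,236.5)),(T,(304.2,231.2))]))
print("stand feet corners z?", at_z(T,g(522,212),6), at_z(T,g(608,198),6), at_z(T,g(540,310),4),at_z(T,g(628,292),4))
print("rim", at_z(T,g(241,217),120), at_z(S,f(279,131),120))
print("flange corners",[at_z(T,g(*c),8).round(0) for c in((233,166),(315,187),(290,273),(205,250))])
print("dock plate",[at_z(T,g(*c),6).round(0) for c in((398,200),(486,204),(478,316),(392,312))])
print("knob", at_z(T,g(253,215),75))
print("dock prong tips z37",[at_z(T,g(*c),37).round(0) for c in((412,300),(462,298))])
print("small picker",at_z(T,g(699,243),100), at_z(S,f(652,350),90))
```

```text
handle top z189 [468.09856958 -28.98412504 189.        ] [464.56719682 -27.44453333 189.        ]
hang tri [467.11881412 -25.69838127 129.29455452]
stand feet corners z? [513.22569657  17.64572678   6.        ] [525.40507809 -58.35966373   6.        ] [426.79296922   2.00772176   4.        ] [442.47090625 -75.6711817    4.        ]
rim [507.37403348 248.61413502 120.        ] [504.02085132 248.44695675 120.        ]
flange corners [array([554., 273.,   8.]), array([536., 201.,   8.]), array([460., 222.,   8.]), array([480., 298.,   8.])]
dock plate [array([524., 127.,   6.]), array([520.,  49.,   6.]), array([422.,  57.,   6.]), array([425., 132.,   6.])]
knob [509.84526217 245.38740408  75.        ]
dock prong tips z37 [array([437., 113.,  37.]), array([438.,  70.,  37.])]
small picker [ 485.2533256  -128.64695436  100.        ] [ 500.82472344 -110.01150786   90.        ]
```

The picker meant is the one in the grey stand: handle at scene (267,225), top (305,231). The smaller orange one at scene (302,255), top (335,226) stands loose on the bench. The orange stand at top (398,158) is a look-alike. I'll travel toward the grey stand and confirm with a wrist close-up.

>>> apply_moves:
  increments:
    - [[0.45, 0.5, 0, 0, 0, 0, 1], [0.9, 1, 0, 0, 0, 0, 1], [0.9, 1, 0, 0, 0, 0, 1], [0.9, 1, 0, 0, 0, 0, 1]]

```text
clock: 1.65
position: [237.4, 473.8, 304.6]
ee_rot: [0.989, -0.146, -0.0, 0.0]
contact_force: [-0.5, 0.5, 0.1]
gripper_width: 85.6
```

>>> apply_moves:
  increments:
    - [[0.3, 0.33, 0, 0, 0, 0, 1], [0.6, 0.67, 0, 0, 0, 0, 1], [0.9, 1, 0, 0, 0, 0, 1]]

```text
clock: 1.95
position: [294.2, 355.0, 304.0]
ee_rot: [0.99, -0.144, 0.0, -0.0]
contact_force: [1.3, -0.6, 0.3]
gripper_width: 85.4
```

>>> apply_moves:
  increments:
    - [[0.3, 0.33, 0, 0, 0, 0, 1], [0.6, 0.67, 0, 0, 0, 0, 1], [0.9, 1, 0, 0, 0, 0, 1]]

```text
clock: 2.25
position: [352.1, 233.2, 304.4]
ee_rot: [0.99, -0.144, 0.0, -0.001]
contact_force: [0.7, 0.2, -0.3]
gripper_width: 85.7
```

>>> apply_moves:
  increments:
    - [[0.3, 0.33, 0, 0, 0, 0, 1], [0.6, 0.67, 0, 0, 0, 0, 1], [0.9, 1, 0, 0, 0, 0, 1]]

```text
clock: 2.55
position: [410.0, 111.5, 304.4]
ee_rot: [0.99, -0.144, 0.001, -0.001]
contact_force: [1.3, 0.6, 1.0]
gripper_width: 85.1
```

>>> apply_moves:
  increments:
    - [[0.3, 0.33, 0, 0, 0, -0.3, 1], [0.6, 0.67, 0, 0, 0, -0.6, 1], [0.9, 1, 0, 0, 0, -0.9, 1], [0.9, 1, 0, 0, 0, -0.9, 1], [0.9, 1, 0, 0, 0, -0.9, 1]]

```text
clock: 3.05
position: [468.0, -10.1, 303.7]
ee_rot: [0.997, 0.079, -0.0, 0.0]
contact_force: [-0.4, 0.6, 0.7]
gripper_width: 85.5
```

Run:
```python
from h import *
P=arm.get_image("wrist"); print(np.round(P["pose"],4).tolist(), arm.read_state()["position"])
save(P,"c_wrist")
import pickle; pickle.dump(P,open("c_wrist.pkl","wb"))
```

```text
[[0.1554, 0.9352, 0.3181, 549.2931], [-0.9878, 0.1471, 0.0503, 2.329], [0.0002, -0.3221, 0.9467, 372.7636], [0.0, 0.0, 0.0, 1.0]] [467.45635945  -9.24175012 303.74235305]
```

View pics/c_wrist.png

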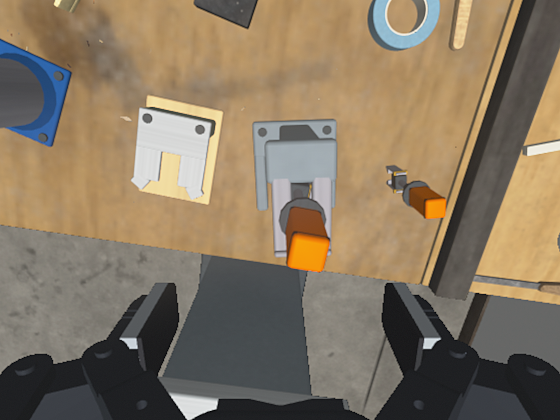

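Wrist view: the grey stand with the larger picker has its handle top near (309,252) and its collar at (302,217). The dock is at (178,160), the sleeve at the left edge, and the loose small picker at (430,205). An enlarged crop will confirm the choice.

Run:
```python
from h import *
import pickle; P=pickle.load(open("c_wrist.pkl","rb"))
save(P,"c_crop",(240,110,460,280),3.6)
```

```text
(no output)
```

View pics/c_crop.png

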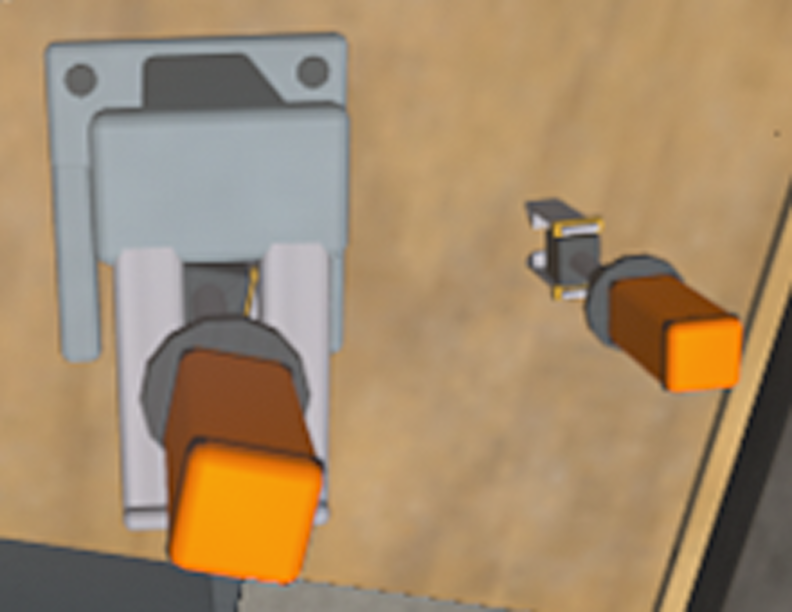

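The crop confirms it: handle top about 38 px wide at about 200 mm depth, so about 22 mm, and collar about 46 px, so about 34 mm. The loose one is clearly smaller. The handle is turned slightly relative to the stand.

Run:
```python
from h import *
import pickle; P=pickle.load(open("c_wrist.pkl","rb"))
k=lambda c,r:(240+c/3.6,110+r/3.6)
C=[at_z(P,k(*c),189)[:2] for c in((188,438),(325,460),(300,585),(167,570))]
print(np.round(C,1),np.mean(C,0))
for i in range(4):
    d=C[(i+1)%4]-C[i]; print(np.linalg.norm(d),(np.arctan2(d[1],d[0])))
# collar top disc z=133: left edge, top edge, right
print("collar", [at_z(P,k(*c),133)[:2].round(1) for c in((142,395),(222,316),(306,375))])
# stand prong edges z=128
q=[at_z(P,k(*c),131)[:2] for c in((127,527),(326,520))]
print("prong fronts",np.round(q,1))
q=[at_z(P,k(*c),128)[:2] for c in((118,250),(182,250),(264,245),(328,243),(184,300),(264,300))]
print("prong back",np.round(q,1))
q=[at_z(P,k(*c),6)[:2] for c in((48,42),(347,35),(62,360))]; print("base",np.round(q,1))
q=[at_z(P,k(*c),6)[:2] for c in((81,80),(313,72))]; print("bolts",np.round(q,1))
for l in("stand_hang","picker_grip","picker","dock_seat","sleeve_rim"):
    pass
```

```text
[[477.3 -15.9]
 [477.  -37.4]
 [455.3 -37.7]
 [454.6 -16.4]] [466.05470034 -26.8446783 ]
21.454199280885852 -1.5856513695091397
21.780289544905017 -3.1241676044468107
21.38333165275171 1.6016383974661985
22.759688219558807 0.020132275890791758
collar [array([463., -11.]), array([481.5, -23.7]), array([472.2, -42.2])]
prong fronts [[433.2 -12.5]
 [441.1 -52.8]]
prong back [[490.1  -2. ]
 [492.  -14.3]
 [495.5 -29.8]
 [497.8 -42. ]
 [482.1 -16.3]
 [484.6 -31.9]]
base [[515.8  23.7]
 [530.5 -57.5]
 [424.6   7.4]]
bolts [[507.   13.3]
 [519.2 -50.2]]
```

>>> apply_moves:
  increments:
    - [[-0.04, 0.17, 0.2, 0, 0, 0.29, 1], [-0.04, 0.17, 0.5, 0, 0, 0.29, 1], [-0.04, 0.17, 0.7, 0, 0, 0.29, 1], [-0.04, 0.17, 0.88, 0, 0, 0.29, 1], [-0.04, 0.17, 0.88, 0, 0, 0.29, 1], [-0.04, 0.17, 0.88, 0, 0, 0.29, 1]]

```text
clock: 3.7
position: [466.0, -25.3, 216.4]
ee_rot: [1.0, 0.008, 0.0, 0.0]
contact_force: [-0.2, -0.8, 0.7]
gripper_width: 85.8
```

Run:
```python
from h import *
P=arm.get_image("wrist"); s=arm.read_state(); print(s["position"],s["ee_rot"],s["contact_force"],s["joints"])
save(P,"d_wrist")
```

```text
[466.3367073  -25.41472974 216.9567785 ] [ 9.99966440e-01  8.13580368e-03  9.59286593e-04 -8.88312302e-05] [-0.17359091 -0.04085902  0.6159676 ] [ 2.94964157e-01  2.06046167e-01 -4.93405818e-01  4.87425854e-04
 -8.69453945e-01  1.29178981e+00]
```

View pics/d_wrist.png

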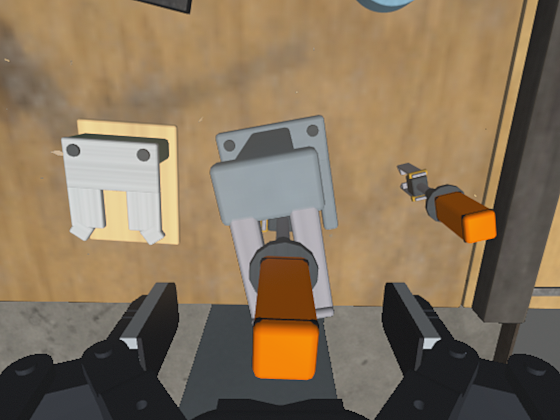

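Handle top is at (285,350), centred between the pads within about 2 mm. I'll correct that and close.

>>> apply_moves:
  increments:
    - [[0, 0.015, 0.01, 0, 0, 0, 1], [0, 0.015, 0.01, 0, 0, 0, -1], [0, 0.015, 0.01, 0, 0, 0, -1], [0, 0.015, 0.01, 0, 0, 0, -1], [0, 0.015, 0.01, 0, 0, 0, -1], [0, 0.015, 0.01, 0, 0, 0, -1], [0, 0.015, 0.01, 0, 0, 0, -1], [0, 0.015, 0.01, 0, 0, 0, -1], [0, 0.015, 0.01, 0, 0, 0, -1]]

```text
clock: 4.65
position: [465.8, -27.7, 215.1]
ee_rot: [1.0, 0.008, 0.0, -0.0]
contact_force: [0.3, 0.6, 2.5]
gripper_width: 21.3
```

>>> apply_moves:
  increments:
    - [[0, 0, -0.06, 0, 0, 0, -1], [0, 0, -0.12, 0, 0, 0, -1], [0, 0, -0.12, 0, 0, 0, -1], [0, 0, -0.12, 0, 0, 0, -1]]

```text
clock: 5.05
position: [465.6, -27.8, 227.0]
ee_rot: [1.0, 0.008, 0.0, -0.0]
contact_force: [-0.2, -0.5, -0.8]
gripper_width: 21.6
```

Run:
```python
from h import *
P=arm.get_image("wrist"); s=arm.read_state(); print(s["position"],s["ee_rot"],s["contact_force"],s["gripper_width"])
save(P,"e_wrist")
```

```text
[465.52543458 -27.77505386 226.81507091] [ 9.99971860e-01  7.50053038e-03 -1.35466287e-04 -5.45132880e-05] [-0.24334312  0.42052768 -1.43277521] 21.3069094571846
```

View pics/e_wrist.png

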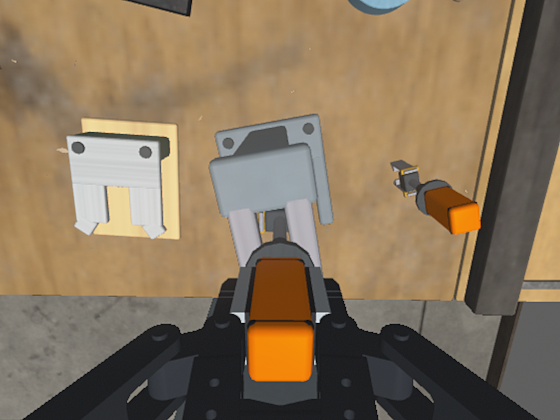

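The picker is held square and lifted about 12 mm, with the stem in the slot at (278,225). Next I draw it out along the stand's -x.

>>> apply_moves:
  increments:
    - [[-0.17, 0.029, 0, 0, 0, 0, -1], [-0.35, 0.059, 0, 0, 0, 0, -1], [-0.52, 0.088, 0, 0, 0, 0, -1], [-0.7, 0.118, 0, 0, 0, 0, -1], [-0.7, 0.118, 0, 0, 0, 0, -1]]

```text
clock: 5.6
position: [393.5, -41.2, 226.5]
ee_rot: [1.0, 0.007, -0.001, -0.0]
contact_force: [0.3, 0.3, -1.2]
gripper_width: 22.0
```

>>> apply_moves:
  increments:
    - [[0, 0, -0.5, 0, 0, 0, -1], [0, 0, -1, 0, 0, 0, -1], [0, 0, -1, 0, 0, 0, -1]]

```text
clock: 5.9
position: [399.7, -40.1, 333.9]
ee_rot: [1.0, 0.008, 0.008, -0.001]
contact_force: [0.3, 1.0, -1.4]
gripper_width: 21.5
```

Run:
```python
from h import *
import pickle
P=arm.get_image("wrist"); s=arm.read_state(); print(s["position"],s["ee_rot"],s["contact_force"],s["gripper_width"])
save(P,"f_wrist")
pickle.dump(P,open("f_wrist.pkl","wb"))
S=arm.get_image("scene"); save(S,"f_scene"); pickle.dump(S,open("f_scene.pkl","wb"))
```

```text
[397.90822166 -40.12521455 330.23641304] [ 0.99995937  0.00778134  0.00443319 -0.00103004] [ 0.04128567 -0.95477606 -1.56915495] 21.70571884349291
```

View pics/f_wrist.png

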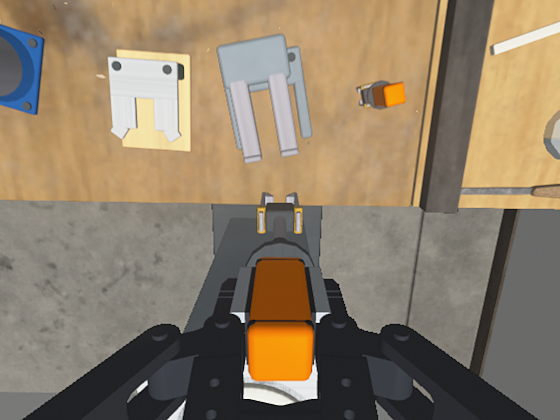

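View pics/f_scene.png

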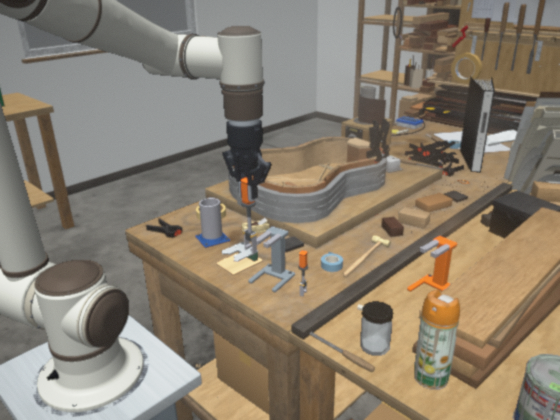

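The claw is clear, with its jaw tips at about (264,195) and (296,195). Next I move so the wrist camera looks straight down the sleeve's bore.

>>> apply_moves:
  increments:
    - [[0, -0.35, -0.1, 0, 0, 0, -1], [0.1, -0.66, -0.1, 0, 0, 0, -1], [0.1, -0.96, -0.1, 0, 0, 0, -1]]

```text
clock: 6.3
position: [404.8, 56.6, 335.4]
ee_rot: [1.0, 0.007, -0.001, 0.001]
contact_force: [-0.2, 0.0, -0.6]
gripper_width: 21.3
```

>>> apply_moves:
  increments:
    - [[0, -0.35, 0, 0, 0, 0, -1], [0.1, -0.66, 0, 0, 0, 0, -1], [0.1, -0.96, 0, 0, 0, 0, -1]]

```text
clock: 6.6
position: [413.1, 153.1, 334.9]
ee_rot: [1.0, 0.008, -0.001, 0.001]
contact_force: [1.1, -0.3, -1.9]
gripper_width: 21.4
```

>>> apply_moves:
  increments:
    - [[0, -0.35, 0, 0, 0, 0, -1], [0.1, -0.66, 0, 0, 0, 0, -1], [0.1, -0.96, 0, 0, 0, 0, -1], [0.1, -0.96, 0, 0, 0, 0, -1], [0.1, -0.96, 0, 0, 0, 0, -1], [0.1, -0.96, 0, 0, 0, 0, -1]]

```text
clock: 7.2
position: [421.2, 247.1, 335.7]
ee_rot: [1.0, 0.007, -0.001, 0.001]
contact_force: [-0.2, -0.3, -1.1]
gripper_width: 21.2
```

Run:
```python
from h import *
import pickle
P=arm.get_image("wrist"); s=arm.read_state(); print(s["position"],s["ee_rot"],s["contact_force"],s["gripper_width"])
save(P,"g_wrist"); save(P,"g_crop",(200,20,360,140),5)
P["st"]=s
pickle.dump(P,open("g_wrist.pkl","wb"))
for l in("plug_knob","sleeve_rim"): print(l,[(np.round(m["at"],1).tolist(),round(m["conf"],2)) for m in arm.mark_of(l,P)][:3])
```

```text
[421.3223526  246.92106536 336.15920926] [ 9.99973942e-01  7.16365462e-03 -6.36551783e-04  6.25767614e-04] [-0.50116485 -0.61818312 -0.54377556] 21.10263380368561
plug_knob [([277.4, 82.5], 0.82)]
sleeve_rim [([273.0, 81.5], 0.73)]
```

View pics/g_wrist.png

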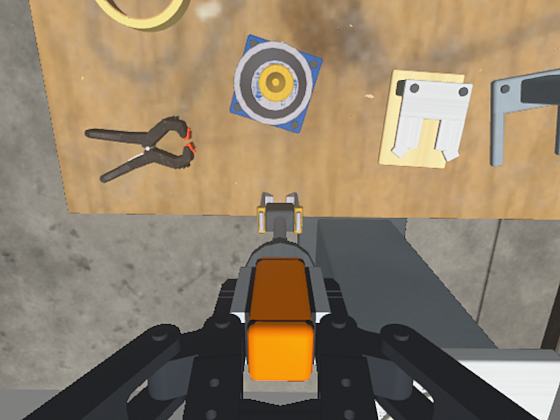

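View pics/g_crop.png

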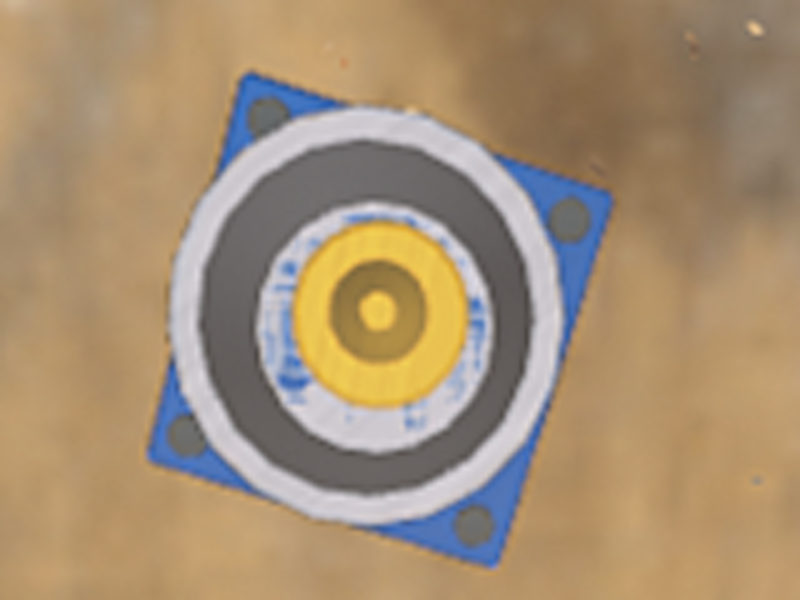

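Run:
```python
from h import *
import pickle
P=pickle.load(open("g_wrist.pkl","rb")); s=P["st"]
k=lambda c,r:(200+c/5,20+r/5)
print("rim out",at_z(P,k(366,315),120),"bore",at_z(P,k(365.5,317),120))
print("knob tip",at_z(P,k(377.5,311),75),"knob edge",at_z(P,k(378,311),64),"base top",at_z(P,k(382,314.5),26))
print("floor",at_z(P,k((255+495)/2,(200+452)/2),6))
Rt=R.from_quat(s["ee_rot"]).as_matrix()
for D in (180,190,200,210,220):
    print(D,[proj(P,s["position"]+Rt@np.array([0,y,D])).round(1) for y in(-15,0,15)])
print("handle top", proj(P,s["position"]+Rt@np.array([0,0,26])), "pose",np.round(P["pose"],4).tolist())
save(P,"g_claw",(230,180,330,255),8)
```

```text
rim out [508.06015744 252.3614599  120.        ] bore [507.77810891 252.43398896 120.        ]
knob tip [509.42669847 251.09160827  75.        ] knob edge [509.6189908  251.11018891  64.        ] base top [509.63650634 250.67224584  26.        ]
floor [507.66359465 252.2631559    6.        ]
180 [array([258.7, 209. ]), array([279.3, 208.9]), array([299.8, 208.9])]
190 [array([259.5, 204.8]), array([279.3, 204.8]), array([299.1, 204.8])]
200 [array([260.1, 200.9]), array([279.3, 200.9]), array([298.5, 200.9])]
210 [array([260.8, 197.3]), array([279.3, 197.3]), array([297.9, 197.3])]
220 [array([261.4, 193.9]), array([279.3, 193.9]), array([297.3, 193.9])]
handle top [278.86866553 358.66435409] pose [[0.0136, 0.946, 0.3239, 503.7017], [-0.9999, 0.0122, 0.0063, 247.8608], [0.002, -0.3239, 0.9461, 404.5796], [0.0, 0.0, 0.0, 1.0]]
```

View pics/g_claw.png

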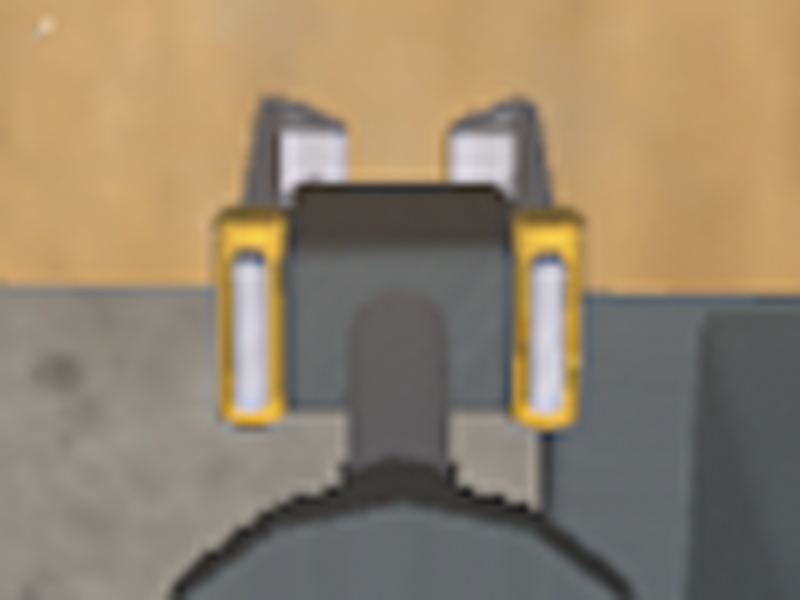

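Run:
```python
from h import *
import pickle
P=pickle.load(open("g_wrist.pkl","rb")); s=P["st"]
Rt=R.from_quat(s["ee_rot"]).as_matrix(); t=s["position"]
im=P["img"].astype(int)
hsv=cv2.cvtColor(P["img"],cv2.COLOR_RGB2HSV)
m=((hsv[:,:,0]<25)&(hsv[:,:,1]>150)&(hsv[:,:,2]>60)).astype(np.uint8); m[:230]=0
print("V col280",[(r,int(hsv[r,280,2])) for r in range(250,390,3)])
print("V row350",[(c,int(hsv[350,c,2]),int(hsv[350,c,1])) for c in list(range(240,256,2))+list(range(306,322,2))])
# predicted handle corners with ox
for ox in (0,1,2,3):
  print(ox,[proj(P,t+Rt@np.array([ox+x,0,26-0.0])).round(1)[1] for x in(11,-11)], "bottom front",[proj(P,t+Rt@np.array([ox+11,0,26+56])).round(1)[1]], "collar front top", proj(P,t+Rt@np.array([ox+17,0,82]))[1].round(1),"collar front bottom", proj(P,t+Rt@np.array([ox+17,0,87]))[1].round(1))
S=arm.get_image("scene"); save(S,"g_scene",(150,120,290,240),5)
pickle.dump(S,open("g_scene.pkl","wb"))
save(P,"g_handle",(230,230,330,390),4)
```

```text
V col280 [(250, 108), (253, 107), (256, 104), (259, 72), (262, 136), (265, 136), (268, 136), (271, 136), (274, 136), (277, 136), (280, 136), (283, 136), (286, 136), (289, 138), (292, 138), (295, 138), (298, 138), (301, 137), (304, 137), (307, 137), (310, 138), (313, 137), (316, 137), (319, 125), (322, 127), (325, 151), (328, 204), (331, 236), (334, 245), (337, 247), (340, 247), (343, 247), (346, 247), (349, 247), (352, 247), (355, 247), (358, 247), (361, 247), (364, 247), (367, 247), (370, 247), (373, 247), (376, 247), (379, 251), (382, 150), (385, 153), (388, 156)]
V row350 [(240, 36, 21), (242, 46, 28), (244, 33, 15), (246, 75, 51), (248, 168, 253), (250, 242, 244), (252, 244, 245), (254, 246, 245), (306, 247, 245), (308, 246, 245), (310, 246, 245), (312, 207, 254), (314, 69, 70), (316, 31, 16), (318, 41, 31), (320, 37, 28)]
0 [np.float64(330.1), np.float64(385.6)] bottom front [np.float64(253.1)] collar front top 241.1 collar front bottom 236.9
1 [np.float64(327.4), np.float64(383.2)] bottom front [np.float64(251.1)] collar front top 239.1 collar front bottom 234.9
2 [np.float64(324.7), np.float64(380.8)] bottom front [np.float64(249.1)] collar front top 237.1 collar front bottom 232.9
3 [np.float64(322.0), np.float64(378.4)] bottom front [np.float64(247.2)] collar front top 235.0 collar front bottom 230.9
```

View pics/g_scene.png

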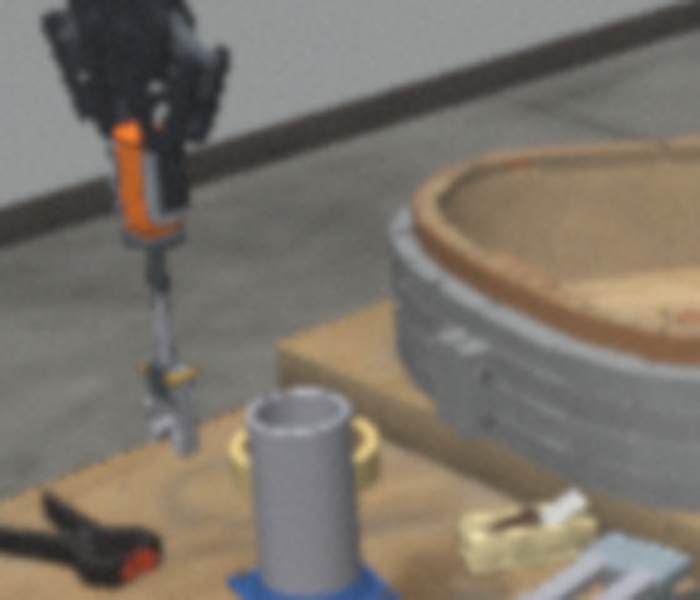

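View pics/g_handle.png

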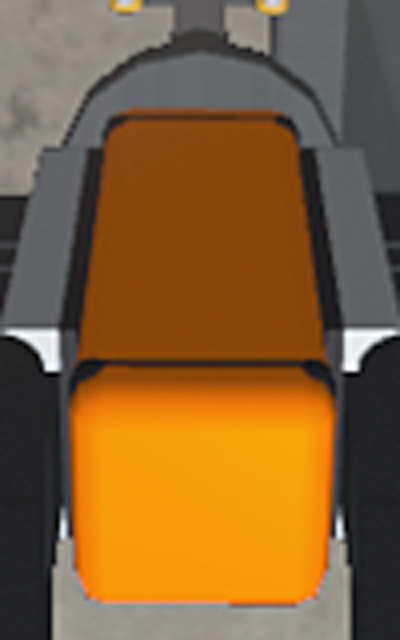

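Run:
```python
from h import *
import pickle
P=pickle.load(open("g_wrist.pkl","rb")); s=P["st"]
S=pickle.load(open("g_scene.pkl","rb"))
Rt=R.from_quat(s["ee_rot"]).as_matrix(); t=s["position"]
v=S["img"][:,:,::-1].copy()
big=cv2.resize(v[140:230,160:220],None,fx=10,fy=6.5,interpolation=cv2.INTER_CUBIC)
q=lambda X:tuple(int(a) for a in ((proj(S,X)-[160,140]+.5)*[10,6.5]))
for D in (26,82,87,117,190,200,210):
    X=t+Rt@np.array([0,0,D]); print(D,proj(S,X).round(1)); cv2.circle(big,q(X),3,(255,0,255),-1)
    if D in(190,200,210):
        for y in(-13,13): cv2.circle(big,q(t+Rt@np.array([0,y,D])),3,(0,255,0),-1)
for z in(26,82):
  for a in(-11,11):
    for b in(-11,11): cv2.circle(big,q(t+Rt@np.array([a,b,z])),3,(255,255,0),-1)
# sleeve rim check
for c in (508,252.4,120),(508,252.4,8): print(proj(S,c))
cv2.imwrite("pics/g_sc2.png",big)
```

```text
26 [178.9 145.6]
82 [181.1 166.2]
87 [181.3 168. ]
117 [182.4 178.6]
190 [185.1 203.7]
200 [185.5 207.1]
210 [185.9 210.4]
[209.98820551 201.91140615]
[212.92175756 236.55347033]
```

View pics/g_sc2.png

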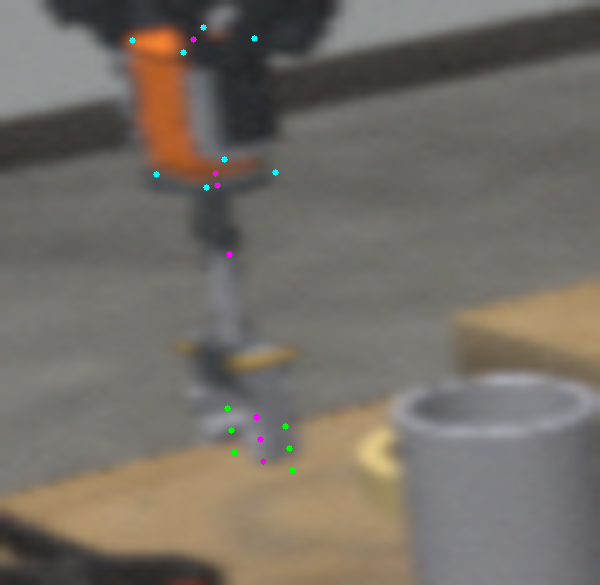

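Knob at wrist (275.6,82) gives about (509.5,251.0); rim at (273,83) gives (508,252.4). The claw looks 0 to 2 mm off in x, so I'll hover above the sleeve and compare claw and knob directly.

>>> apply_moves:
  increments:
    - [[0.1, -0.01, -0.08, 0, 0, 0, -1], [0.5, -0.03, -0.08, 0, 0, 0, -1], [0.89, -0.032, -0.08, 0, 0, 0, -1], [0.89, -0.032, -0.08, 0, 0, 0, -1], [0.89, -0.032, -0.08, 0, 0, 0, -1], [0.89, -0.032, -0.08, 0, 0, 0, -1]]

```text
clock: 8.0
position: [509.8, 251.9, 344.9]
ee_rot: [1.0, 0.007, -0.0, 0.0]
contact_force: [0.2, 0.1, -0.4]
gripper_width: 21.3
```

Run:
```python
from h import *
import pickle
P=arm.get_image("wrist"); s=arm.read_state(); print(s["position"],s["ee_rot"],s["contact_force"],s["gripper_width"])
save(P,"h_crop",(220,130,340,230),6)
P["st"]=s
pickle.dump(P,open("h_wrist.pkl","wb"))
S=arm.get_image("scene");save(S,"h_scene",(170,140,260,230),6); pickle.dump(S,open("h_scene.pkl","wb"))
```

```text
[509.65225089 252.02445862 345.22826115] [ 9.99970218e-01  7.71708670e-03  2.98530590e-06 -9.94954554e-05] [-0.31975961  0.36380969 -1.60726173] 21.3016564404408
```

View pics/h_crop.png

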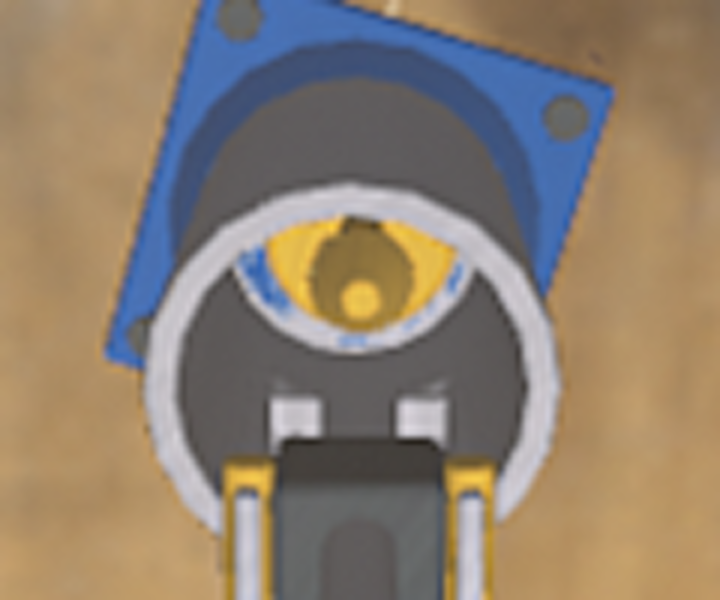

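View pics/h_scene.png

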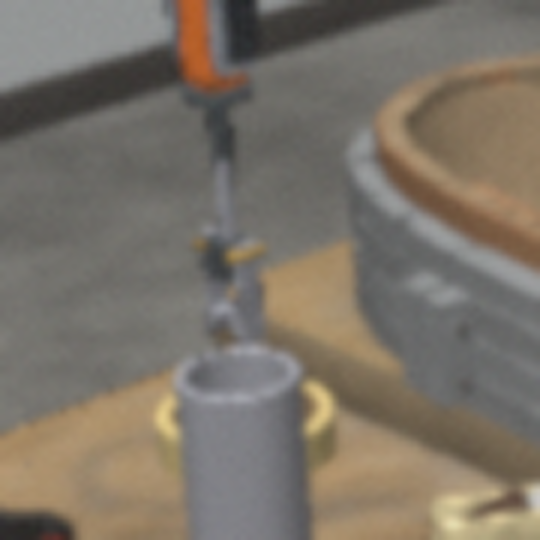

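Run:
```python
from h import *
import pickle
P=pickle.load(open("h_wrist.pkl","rb")); s=P["st"]
Rt=R.from_quat(s["ee_rot"]).as_matrix(); t=s["position"]
k=lambda c,r:(220+c/6,130+r/6)
print("knob",at_z(P,k(361,300),75), "axis pred row", proj(P,t+Rt@np.array([0,0,270.2])))
print("rim", at_z(P,k(352,(183+ 0)/1),120), "rim near edge L/R", at_z(P,k(147,390),120),at_z(P,k(560,390),120), "bore LR",at_z(P,k(178,390),120),at_z(P,k(526,390),120))
for D in(196,200,204,208): print(D,[proj(P,t+Rt@np.array([x,0,D]))[1].round(1) for x in(7,5)])
S=pickle.load(open("h_scene.pkl","rb"))
for D in(87,150,204,225): print(D,(proj(S,t+Rt@np.array([0,0,D]))-[170,140])*6)
```

```text
knob [509.57222557 251.10518603  75.        ] axis pred row [279.16299221 179.91162228]
rim [537.01447958 252.76678432 120.        ] rim near edge L/R [507.02810351 281.48376893 120.        ] [507.83496374 222.87163747 120.        ] bore LR [507.08866521 277.08443183 120.        ] [507.7685376  227.69698061 120.        ]
196 [np.float64(194.0), np.float64(196.5)]
200 [np.float64(192.6), np.float64(195.1)]
204 [np.float64(191.2), np.float64(193.7)]
208 [np.float64(189.9), np.float64(192.3)]
87 [219.85755019  93.70431282]
150 [230.71134868 222.86515998]
204 [239.67976466 329.58984334]
225 [243.08753128 370.14246866]
```

>>> apply_moves:
  increments:
    - [[0, 0, 0.2, 0, 0, 0, -1], [0, 0, 0.35, 0, 0, 0, -1], [0, 0, 0.5, 0, 0, 0, -1], [0, 0, 0.5, 0, 0, 0, -1], [0, 0, 0.5, 0, 0, 0, -1], [0, 0, 0.5, 0, 0, 0, -1]]

```text
clock: 8.7
position: [510.6, 252.7, 296.4]
ee_rot: [1.0, 0.008, 0.001, -0.001]
contact_force: [0.0, 0.5, 0.4]
gripper_width: 21.5
```

Run:
```python
from h import *
import pickle
P=arm.get_image("wrist"); s=arm.read_state(); print(s["position"],s["ee_rot"],s["contact_force"],s["gripper_width"])
save(P,"i_crop",(220,130,340,230),6)
P["st"]=s
pickle.dump(P,open("i_wrist.pkl","wb"))
```

```text
[510.65200052 252.69747519 296.26544739] [ 9.99968625e-01  7.82772310e-03  1.00466099e-03 -6.82943187e-04] [ 0.60968866  0.08851984 -0.61755864] 21.412757778369137
```

View pics/i_crop.png

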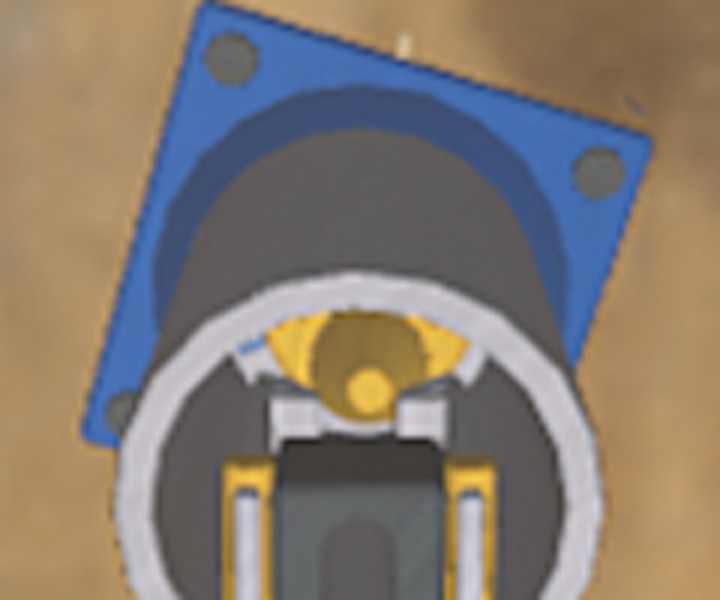

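Knob tip is at crop (371,390) and claw centre at column 359, so the claw must go about 1.4 mm toward tool +y. I'll compute the x residual too.

Run:
```python
from h import *
import pickle
P=pickle.load(open("i_wrist.pkl","rb")); s=P["st"]
Rt=R.from_quat(s["ee_rot"]).as_matrix(); t=s["position"]
k=lambda c,r:(220+c/6,130+r/6)
K=at_z(P,k(371,391),75);print("knob",K,"in tool",Rt.T@(K-t))
print("claw y", at_z(P,k(359,400),296-200), Rt.T@(at_z(P,k(359,400),296-200)-t))
print("wrist tilt",R.from_quat(s["ee_rot"]).as_euler("xyz",degrees=True))
```

```text
knob [509.72992794 250.89456017  75.        ] in tool [ -1.39712509   2.08698995 221.26046064]
claw y [514.49283456 252.61630202  96.        ] [  3.43455863   0.41167791 200.27242032]
wrist tilt [-1.79922644e+02 -1.15734729e-01  8.96922688e-01]
```

>>> apply_moves:
  increments:
    - [[-0.009, 0.016, 0, 0, 0, 0, -1], [-0.009, 0.016, 0.08, 0, 0, 0, -1], [-0.009, 0.016, 0.15, 0, 0, 0, -1], [-0.009, 0.016, 0.18, 0, 0, 0, -1], [-0.009, 0.016, 0.18, 0, 0, 0, -1], [-0.009, 0.016, 0.18, 0, 0, 0, -1]]

```text
clock: 9.35
position: [509.7, 250.8, 276.8]
ee_rot: [1.0, 0.008, -0.0, 0.0]
contact_force: [-0.3, 1.0, -1.3]
gripper_width: 21.3
```

Run:
```python
from h import *
import pickle
P=arm.get_image("wrist"); s=arm.read_state(); print(s["position"],s["ee_rot"],s["contact_force"],s["wrist_torque"])
save(P,"j_crop",(220,130,340,230),6)
P["st"]=s
pickle.dump(P,open("j_wrist.pkl","wb"))
```

```text
[509.74593792 250.8560604  277.00848034] [9.99970610e-01 7.66511695e-03 1.57297180e-04 1.59264152e-05] [ 0.60831549  0.41518047 -2.07006106] [-0.02469785 -0.00354171 -0.01887686]
```

View pics/j_crop.png

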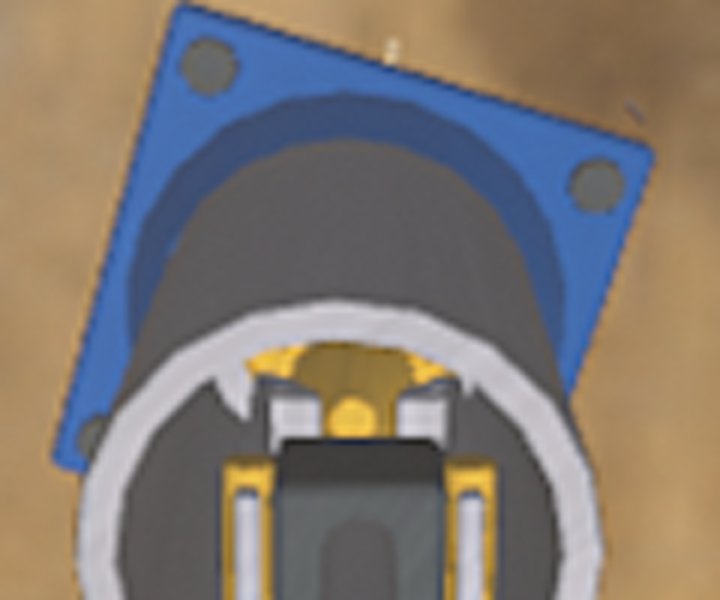

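Knob tip is at crop (351,415) and claw centre at 359, so I correct about 0.9 mm back and continue down in small steps while watching the force.

>>> apply_moves:
  increments:
    - [[0.003, -0.009, 0, 0, 0, 0, -1], [0.003, -0.009, 0.03, 0, 0, 0, -1], [0.003, -0.009, 0.06, 0, 0, 0, -1], [0.003, -0.009, 0.08, 0, 0, 0, -1], [0.003, -0.009, 0.08, 0, 0, 0, -1]]

```text
clock: 9.9
position: [509.8, 251.6, 268.6]
ee_rot: [1.0, 0.008, -0.0, 0.0]
contact_force: [1.0, -0.6, -1.3]
gripper_width: 21.7
```

Run:
```python
from h import *
import pickle
P=arm.get_image("wrist"); s=arm.read_state(); print(s["position"],s["ee_rot"],s["contact_force"],s["wrist_torque"])
save(P,"k_crop",(220,130,340,230),6)
P["st"]=s
pickle.dump(P,open("k_wrist.pkl","wb"))
```

```text
[509.81068288 251.6187917  268.67890514] [ 9.99970998e-01  7.61189937e-03 -1.89936926e-04  1.60185772e-04] [-0.01509957 -0.08844846 -1.10159032] [-0.00134327  0.02562795 -0.05720498]
```

View pics/k_crop.png

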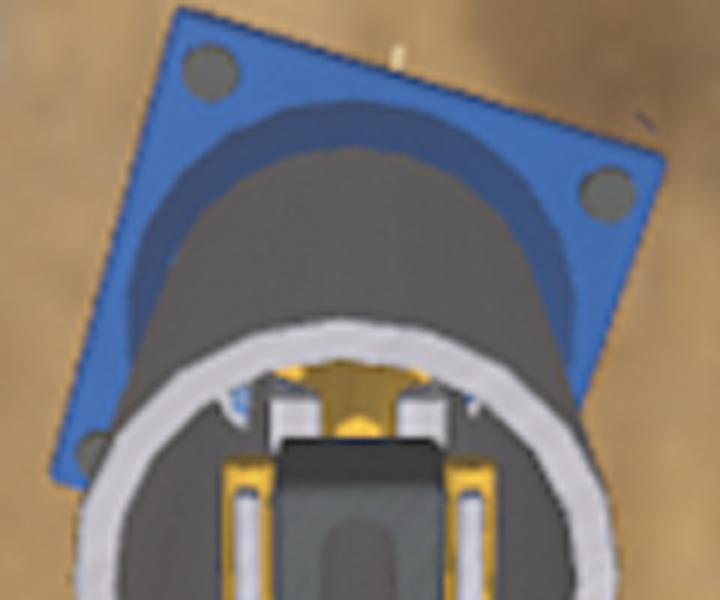

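The knob tip sits at column 359, matching the claw centre. I continue straight down.

>>> apply_moves:
  increments:
    - [[0, 0, 0.02, 0, 0, 0, -1], [0, 0, 0.04, 0, 0, 0, -1], [0, 0, 0.04, 0, 0, 0, -1]]

```text
clock: 10.25
position: [510.3, 251.9, 265.7]
ee_rot: [1.0, 0.008, 0.001, -0.0]
contact_force: [0.7, 0.3, 3.2]
gripper_width: 21.3
```

>>> apply_moves:
  increments:
    - [[0, 0, 0.015, 0, 0, 0, -1], [0, 0, 0.03, 0, 0, 0, -1], [0, 0, 0.03, 0, 0, 0, -1]]

```text
clock: 10.55
position: [510.2, 251.9, 262.2]
ee_rot: [1.0, 0.008, 0.001, -0.0]
contact_force: [-0.8, 0.6, 4.0]
gripper_width: 21.3
```

>>> apply_moves:
  increments:
    - [[0, 0, 0.01, 0, 0, 0, -1], [0, 0, 0.02, 0, 0, 0, -1], [0, 0, 0.02, 0, 0, 0, -1]]

```text
clock: 10.85
position: [509.6, 251.6, 259.0]
ee_rot: [1.0, 0.007, -0.001, 0.0]
contact_force: [0.7, -0.0, -0.0]
gripper_width: 21.1
```

>>> apply_moves:
  increments:
    - [[0, 0, 0.01, 0, 0, 0, -1], [0, 0, 0.02, 0, 0, 0, -1], [0, 0, 0.02, 0, 0, 0, -1]]

```text
clock: 11.15
position: [509.5, 251.5, 257.2]
ee_rot: [1.0, 0.007, -0.001, 0.0]
contact_force: [0.8, 0.7, 0.5]
gripper_width: 21.4
```

>>> apply_moves:
  increments:
    - [[0, 0, 0.01, 0, 0, 0, -1], [0, 0, 0.02, 0, 0, 0, -1], [0, 0, 0.02, 0, 0, 0, -1]]

```text
clock: 11.45
position: [509.6, 251.5, 255.4]
ee_rot: [1.0, 0.008, -0.0, 0.0]
contact_force: [0.1, 0.7, -0.4]
gripper_width: 21.7
```

>>> apply_moves:
  increments:
    - [[0, 0, 0.008, 0, 0, 0, -1], [0, 0, 0.015, 0, 0, 0, -1], [0, 0, 0.015, 0, 0, 0, -1]]

```text
clock: 11.75
position: [509.5, 251.5, 253.7]
ee_rot: [1.0, 0.007, -0.001, 0.0]
contact_force: [0.4, -0.2, -2.0]
gripper_width: 21.5
```

>>> apply_moves:
  increments:
    - [[0, 0, 0.008, 0, 0, 0, -1], [0, 0, 0.015, 0, 0, 0, -1], [0, 0, 0.015, 0, 0, 0, -1]]

```text
clock: 12.05
position: [509.7, 251.6, 252.6]
ee_rot: [1.0, 0.008, -0.0, 0.0]
contact_force: [-0.5, -0.6, -3.0]
gripper_width: 21.5
```

>>> apply_moves:
  increments:
    - [[0, 0, 0.005, 0, 0, 0, -1], [0, 0, 0.01, 0, 0, 0, -1], [0, 0, 0.01, 0, 0, 0, -1]]

```text
clock: 12.35
position: [509.8, 251.7, 251.8]
ee_rot: [1.0, 0.008, -0.0, 0.0]
contact_force: [-0.6, 0.6, -2.3]
gripper_width: 21.1
```

>>> apply_moves:
  increments:
    - [[0, 0, 0.005, 0, 0, 0, -1], [0, 0, 0.01, 0, 0, 0, -1], [0, 0, 0.01, 0, 0, 0, -1]]

```text
clock: 12.65
position: [510.0, 251.7, 251.5]
ee_rot: [1.0, 0.008, 0.0, -0.0]
contact_force: [-1.0, -0.9, 1.6]
gripper_width: 21.7
```

>>> apply_moves:
  increments:
    - [[0, 0, 0.005, 0, 0, 0, -1], [0, 0, 0.01, 0, 0, 0, -1], [0, 0, 0.01, 0, 0, 0, -1]]

```text
clock: 12.95
position: [510.3, 251.8, 251.4]
ee_rot: [1.0, 0.008, 0.001, -0.0]
contact_force: [-0.4, -0.5, 5.5]
gripper_width: 21.0
```

The force dropped after the snap and then rose at the stop: about 7 N net push with z stalled at 251.4. So it is snapped on. I lift gently and check.

>>> apply_moves:
  increments:
    - [[0, 0, -0.02, 0, 0, 0, -1], [0, 0, -0.07, 0, 0, 0, -1], [0, 0, -0.14, 0, 0, 0, -1], [0, 0, -0.21, 0, 0, 0, -1], [0, 0, -0.28, 0, 0, 0, -1], [0, 0, -0.35, 0, 0, 0, -1], [0, 0, -0.4, 0, 0, 0, -1], [0, 0, -0.4, 0, 0, 0, -1], [0, 0, -0.4, 0, 0, 0, -1]]

```text
clock: 13.85
position: [509.7, 251.6, 289.9]
ee_rot: [1.0, 0.008, -0.0, -0.0]
contact_force: [0.2, -0.5, -4.4]
gripper_width: 21.8
```

Run:
```python
from h import *
import pickle
P=arm.get_image("wrist"); s=arm.read_state(); print(s["position"],s["ee_rot"],s["contact_force"],s["wrist_torque"])
save(P,"l_crop",(220,130,340,230),6)
```

```text
[509.6640627  251.55689393 289.62197872] [ 9.99971521e-01  7.53916963e-03 -3.17678967e-04  1.29301025e-04] [ 0.20900721  0.34590555 -2.58939872] [ 0.00063829 -0.00047361 -0.07031134]
```

View pics/l_crop.png

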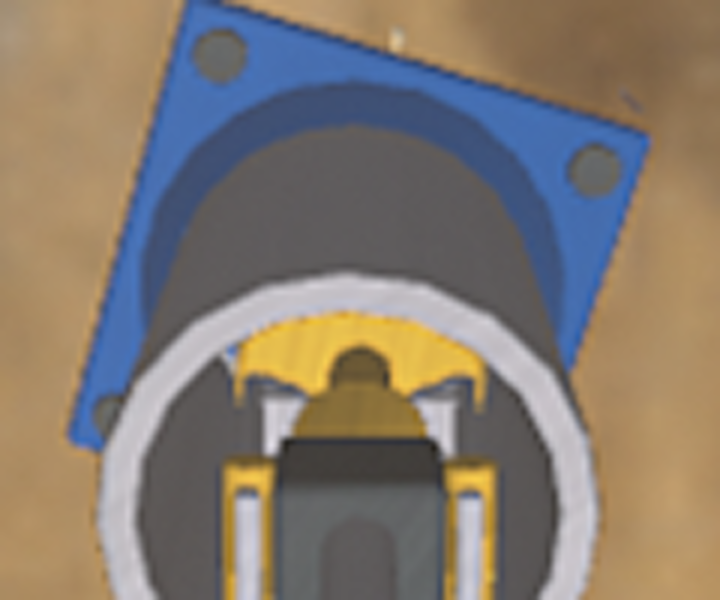

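The plug is coming up in the claw, with its base visible close under the jaws. I continue straight up to clear the rim.

>>> apply_moves:
  increments:
    - [[0, 0, -0.1, 0, 0, 0, -1], [0, 0, -0.25, 0, 0, 0, -1], [0, 0, -0.4, 0, 0, 0, -1], [0, 0, -0.55, 0, 0, 0, -1], [0, 0, -0.7, 0, 0, 0, -1], [0, 0, -0.85, 0, 0, 0, -1], [0, 0, -0.95, 0, 0, 0, -1], [0, 0, -1, 0, 0, 0, -1], [0, 0, -1, 0, 0, 0, -1]]

```text
clock: 14.8
position: [510.0, 251.7, 390.5]
ee_rot: [1.0, 0.008, 0.0, -0.0]
contact_force: [0.0, -1.1, -2.2]
gripper_width: 21.1
```

Run:
```python
from h import *
import pickle
P=arm.get_image("wrist"); s=arm.read_state(); print(s["position"],s["ee_rot"],s["contact_force"],s["wrist_torque"])
save(P,"m_wrist"); P["st"]=s; pickle.dump(P,open("m_wrist.pkl","wb"))
S=arm.get_image("scene");save(S,"m_scene",(170,100,290,220),5)
```

```text
[509.73111446 251.65330847 389.67443968] [ 9.99971353e-01  7.56516225e-03 -2.47869423e-04 -5.11294459e-06] [ 0.27924515 -0.41030485 -2.27399157] [-0.02505765  0.02432177 -0.04447529]
```

View pics/m_wrist.png

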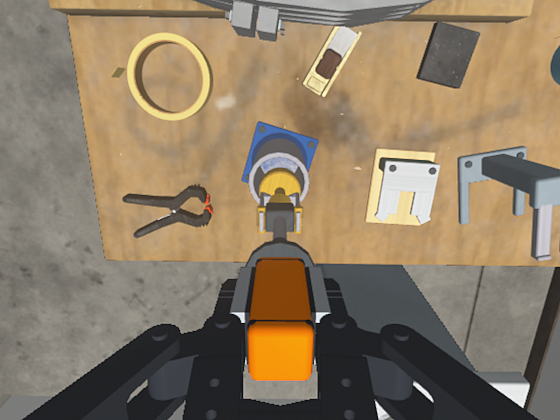

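View pics/m_scene.png

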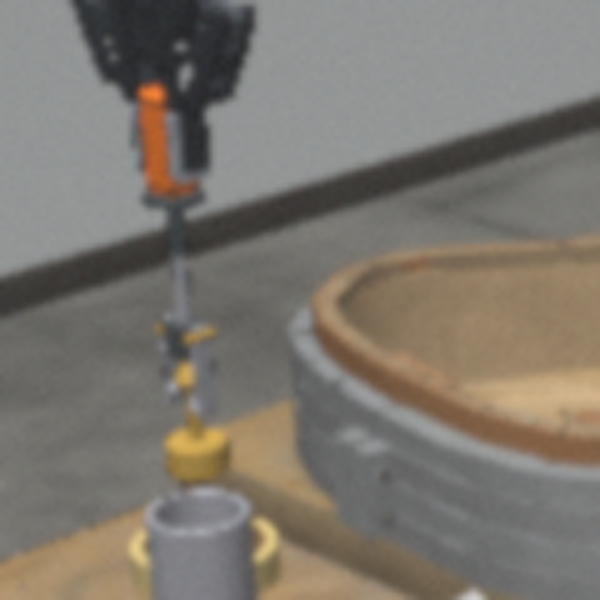

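The plug is drawn out and hangs straight, with its bottom about 23 mm above the rim. Next I go to a spot in front of the dock and measure it from there.

>>> apply_moves:
  increments:
    - [[-0.2, 0.2, 0, 0, 0, 0, -1], [-0.42, 0.48, 0, 0, 0, 0, -1], [-0.64, 0.775, 0, 0, 0, 0, -1]]

```text
clock: 15.2
position: [446.0, 172.4, 388.5]
ee_rot: [1.0, 0.008, -0.001, 0.001]
contact_force: [0.1, -0.8, -2.7]
gripper_width: 21.4
```

>>> apply_moves:
  increments:
    - [[-0.22, 0.27, 0, 0, 0, 0, -1], [-0.42, 0.5, 0.2, 0, 0, 0, -1], [-0.58, 0.7, 0.4, 0, 0, 0, -1], [-0.64, 0.77, 0.5, 0, 0, 0, -1], [-0.64, 0.77, 0.5, 0, 0, 0, -1], [-0.64, 0.77, 0.5, 0, 0, 0, -1], [-0.64, 0.77, 0.5, 0, 0, 0, -1]]

```text
clock: 15.9
position: [385.2, 96.0, 340.7]
ee_rot: [1.0, 0.008, 0.001, -0.0]
contact_force: [0.1, 1.3, -3.4]
gripper_width: 21.5
```

Run:
```python
from h import *
import pickle
P=arm.get_image("wrist"); s=arm.read_state(); print(s["position"],s["ee_rot"],s["contact_force"],s["wrist_torque"])
save(P,"n_wrist"); save(P,"n_crop",(210,30,350,170),5.5); P["st"]=s; pickle.dump(P,open("n_wrist.pkl","wb"))
for l in("dock_seat","dock"): print(l,[(np.round(m["at"],1).tolist(),round(m["conf"],2)) for m in arm.mark_of(l,P)][:3])
```

```text
[385.11078292  96.03695609 340.54955596] [ 9.99968924e-01  7.84838676e-03  6.69009271e-04 -3.27226813e-04] [-0.83565143  0.18358272 -2.22720509] [0.03413654 0.00266546 0.02368242]
dock_seat []
dock [([284.0, 90.8], 0.6)]
```

View pics/n_wrist.png

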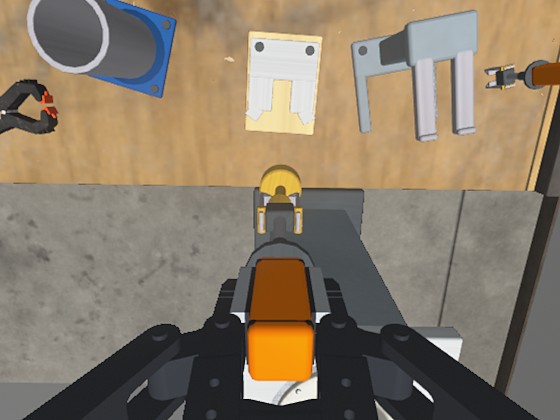

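View pics/n_crop.png

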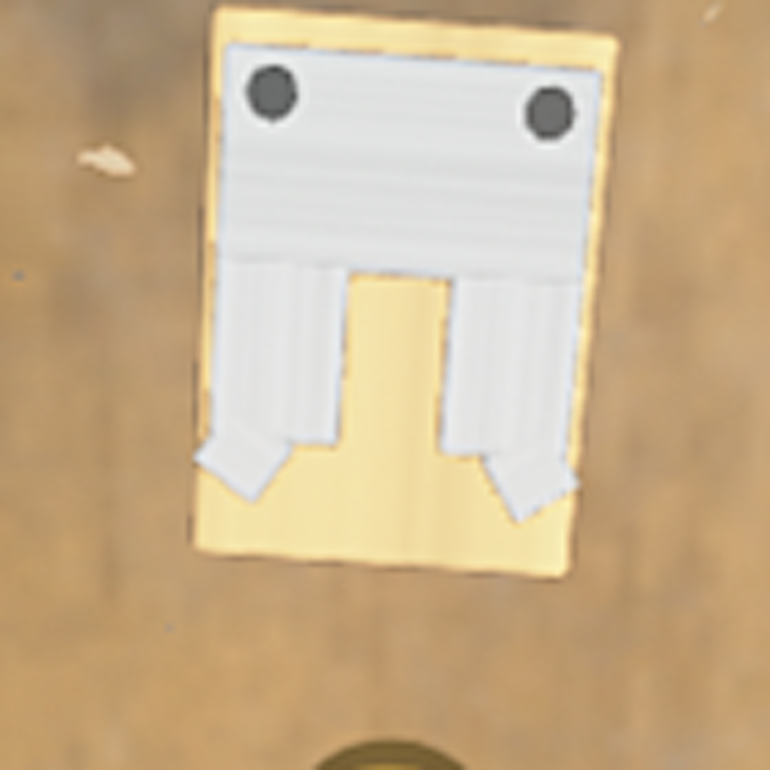

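Run:
```python
from h import *
import pickle
P=pickle.load(open("n_wrist.pkl","rb")); s=P["st"]
Rt=R.from_quat(s["ee_rot"]).as_matrix(); t=s["position"]
k=lambda c,r:(210+c/5.5,30+r/5.5)
q=[at_z(P,k(*c),37)[:2] for c in((346,268),(454,278),(443,455),(338,447))]
print("slot",np.round(q,1))
e=(q[0]+q[1])/2; f=(q[2]+q[3])/2; d=e-f; yaw=np.arctan2(d[1],d[0]); n=d/np.linalg.norm(d)
print("end",e,"front",f,"len",np.linalg.norm(d),"width",np.linalg.norm(q[0]-q[1]),np.linalg.norm(q[2]-q[3]),"yaw",yaw)
b=[at_z(P,k(*c),37)[:2] for c in((272,93),(549,113))]; print("bolts",b,np.arctan2(*(b[0]-b[1])[::1]))
pl=[at_z(P,k(*c),6)[:2] for c in((214,10),(617,38),(566,577),(195,549))]; print("plate",np.round(pl,1))
for a,c in((0,3),(1,2)): dd=pl[a]-pl[c]; print(np.arctan2(dd[1],dd[0]),np.linalg.norm(dd))
for a,c in((0,1),(3,2)): dd=pl[a]-pl[c]; print(-np.arctan2(dd[0],dd[1]),np.linalg.norm(dd))
print("seat",e-8*n)
save(P,"n_plug",(240,150,320,240),8)
for yy in(-18,0,18): print("plug base top pred", proj(P,t+Rt@np.array([0,yy,246-20])), proj(P,t+Rt@np.array([18,0,246-20])))
```

```text
slot [[478.4 104. ]
 [477.   84.8]
 [446.7  86. ]
 [447.8 105.2]]
end [477.73132325  94.36342371] front [447.26690116  95.57587072] len 30.4885395034564 width 19.22513983692897 19.18879158623558 yaw -0.039777792603155906
bolts [array([506.55943336, 116.95624812]), array([504.09128679,  69.02888067])] 0.051452193631488743
plate [[523.7 129.3]
 [520.1  54.6]
 [421.6  59.8]
 [426.1 134.4]]
-0.05208286032676422 97.7240680825462
-0.05202346803606866 98.55175456918099
-0.04826017136414211 74.73621473116282
-0.05933430760482651 74.74348701596313
seat [469.7376515   94.68156214]
plug base top pred [258.25525715 192.29084905] [279.32593091 171.51543991]
plug base top pred [279.36085127 192.26810941] [279.32593091 171.51543991]
plug base top pred [300.46755556 192.24536857] [279.32593091 171.51543991]
```

View pics/n_plug.png

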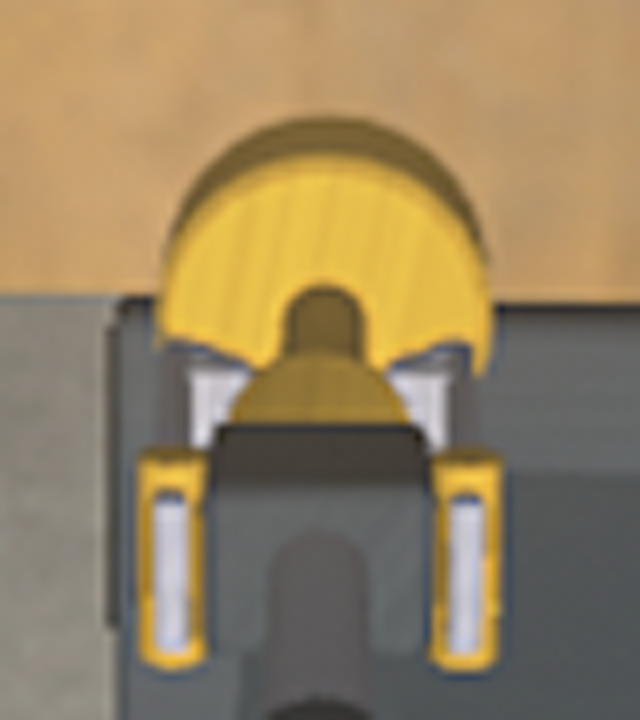

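Dock seat comes out at about (469.7,94.7) with yaw about -0.05. The plug base shows 1.3 mm toward tool +y. I line up in front of the slot and lower to about 2.5 mm above the plate.

>>> apply_moves:
  increments:
    - [[0.09, -0.036, 0.2, 0, 0, 0, -1], [0.09, -0.036, 0.4, 0, 0, 0, -1], [0.09, -0.036, 0.6, 0, 0, 0, -1], [0.09, -0.036, 0.75, 0, 0, 0, -1], [0.09, -0.036, 0.85, 0, 0, 0, -1], [0.09, -0.036, 0.85, 0, 0, 0, -1], [0.09, -0.036, 0.85, 0, 0, 0, -1]]

```text
clock: 16.75
position: [393.7, 99.3, 255.5]
ee_rot: [1.0, 0.008, 0.0, -0.0]
contact_force: [-0.3, -0.1, -2.0]
gripper_width: 21.5
```

Run:
```python
from h import *
import pickle
P=arm.get_image("wrist"); s=arm.read_state(); print(s["position"],s["ee_rot"],s["contact_force"],s["wrist_torque"])
save(P,"o_wrist"); P["st"]=s; pickle.dump(P,open("o_wrist.pkl","wb"))
S=arm.get_image("scene");save(S,"o_scene",(190,190,290,290),6); S["st"]=s; pickle.dump(S,open("o_scene.pkl","wb"))
```

```text
[393.83091302  99.38597804 255.78191328] [ 9.99969202e-01  7.79085460e-03  8.71917972e-04 -3.71037372e-04] [ 0.72086334  0.31381363 -2.994765  ] [-0.01607325  0.04585103 -0.05202819]
```

View pics/o_wrist.png

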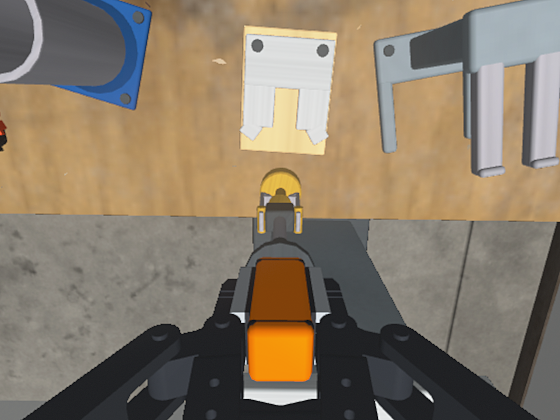

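View pics/o_scene.png

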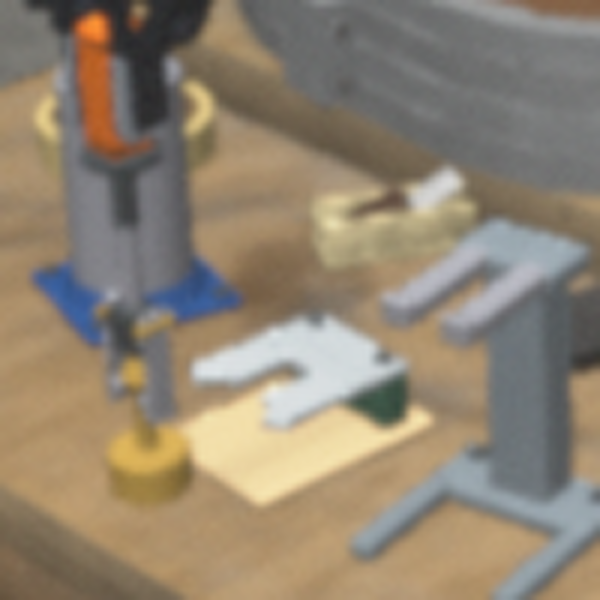

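Run:
```python
from h import *
import pickle
P=pickle.load(open("o_wrist.pkl","rb")); s=P["st"]; t=s["position"]; Rt=R.from_quat(s["ee_rot"]).as_matrix()
S=pickle.load(open("o_scene.pkl","rb"))
a=np.linspace(0,2*np.pi,73)
for z in (5,7,9,11):
    c=np.array([proj(S,[t[0]+.9+18*np.cos(x),t[1]-1.3+18*np.sin(x),z]) for x in a]); u=np.array([proj(S,[t[0]+.9+18*np.cos(x),t[1]-1.3+18*np.sin(x),z+20]) for x in a])
    print(z,"bottom row max",((c[:,1].max()-190)*6).round(0),"top row min",((u[:,1].min()-190)*6).round(0),"cols",((c[:,0].min()-190)*6).round(),((c[:,0].max()-190)*6).round())
for X in((523.7,129.3,6),(520.1,54.6,6),(421.6,59.8,6),(426.1,134.4,6)): print("plate",((proj(S,X)-190)*6).round())
save(P,"o_crop",(220,20,340,240),2.7)
save(P,"o_slot",(225,15,345,165),5)
save(P,"o_plug",(240,150,320,240),8)
```

```text
5 bottom row max 518.0 top row min 434.0 cols 115.0 198.0
7 bottom row max 514.0 top row min 430.0 cols 114.0 198.0
9 bottom row max 511.0 top row min 426.0 cols 114.0 197.0
11 bottom row max 507.0 top row min 422.0 cols 113.0 197.0
plate [330. 358.]
plate [435. 419.]
plate [261. 502.]
plate [160. 435.]
```

View pics/o_slot.png

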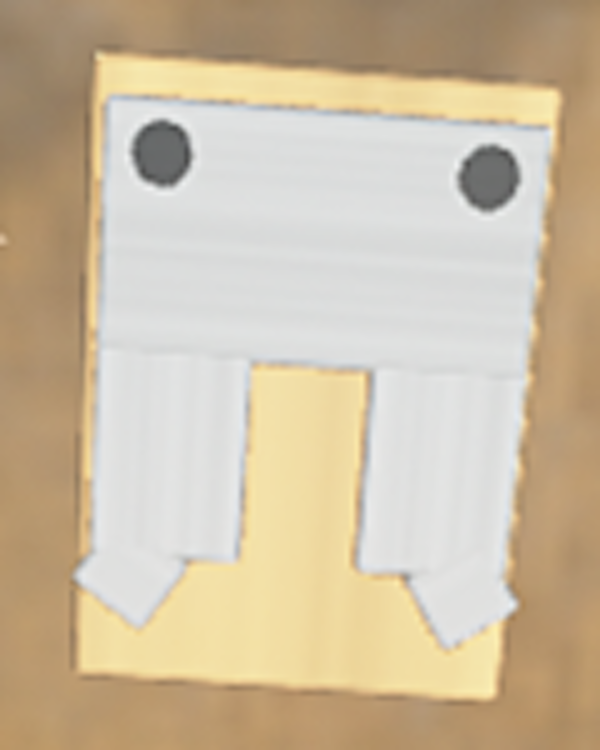

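View pics/o_plug.png

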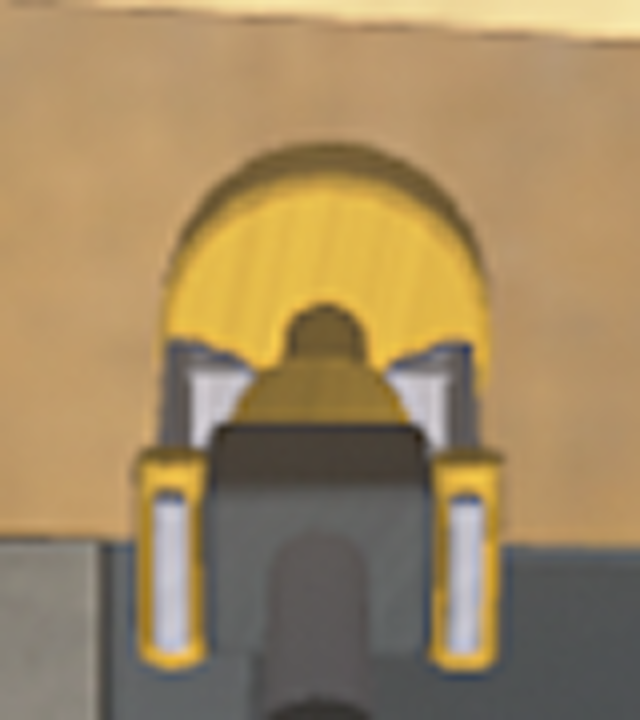

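Run:
```python
from h import *
import pickle
P=arm.get_image("wrist"); s=arm.read_state(); t=s["position"]; Rt=R.from_quat(s["ee_rot"]).as_matrix(); print(t)
k=lambda c,r:(225+c/5,15+r/5)
q=[at_z(P,k(*c),37)[:2] for c in((248,363),(371,372),(358,570),(237,558))]
e=(q[0]+q[1])/2; f=(q[2]+q[3])/2; d=e-f; n=d/np.linalg.norm(d)
print(np.round(q,1),"end",e,"front",f,"yaw",np.arctan2(d[1],d[0]))
b=[at_z(P,k(*c),37)[:2] for c in((162,153),(489,178))]; m=(b[0]+b[1])/2; bd=b[0]-b[1]; print("bolt mid",m,"yaw",-np.arctan2(bd[0],bd[1]))
print("seat",e-8*n)
# plug base circle at z~28 : leftmost/rightmost cols
print("plug pred front edge",proj(P,t+Rt@np.array([18,0,226])),"L/R",proj(P,t+Rt@np.array([0,-18,226])),proj(P,t+Rt@np.array([0,18,226])))
save(P,"o_plug2",(240,150,320,240),8)
```

```text
[393.65635928  99.31753957 255.81923194]
[[478.2 104.4]
 [477.2  85.7]
 [447.7  86.8]
 [449.3 105.8]] end [477.7203589   95.00670713] front [448.52820238  96.28600965] yaw -0.04379547982454256
bolt mid [505.78278626  93.19633322] yaw -0.05546686934952778
seat [469.72802985  95.35695897]
plug pred front edge [279.34913668 171.47363717] L/R [258.26835009 192.25340791] [300.49416723 192.2107647 ]
```

View pics/o_plug2.png

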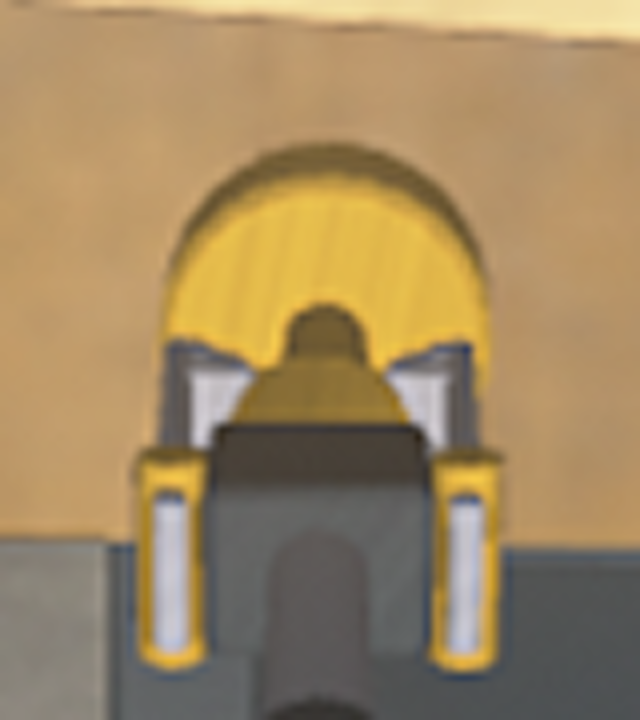

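The plug is centred within about 0.7 mm of the slot line. I lower 2 mm, then slide in slowly, first halfway.

>>> apply_moves:
  increments:
    - [[0, 0, 0.022, 0, 0, 0, -1], [0.1, 0.004, 0.022, 0, 0, 0, -1], [0.2, 0.008, 0.022, 0, 0, 0, -1], [0.3, 0.014, 0.022, 0, 0, 0, -1], [0.38, 0.02, 0.022, 0, 0, 0, -1], [0.38, 0.02, 0.022, 0, 0, 0, -1], [0.38, 0.02, 0.022, 0, 0, 0, -1]]

```text
clock: 17.6
position: [431.2, 97.3, 252.4]
ee_rot: [1.0, 0.007, -0.001, 0.0]
contact_force: [-0.9, -0.5, -3.0]
gripper_width: 21.4
```

Run:
```python
from h import *
import pickle
P=arm.get_image("wrist"); s=arm.read_state(); print(s["position"],s["ee_rot"],s["contact_force"],s["wrist_torque"])
save(P,"p_crop",(210,100,350,240),5.5)
S=arm.get_image("scene");save(S,"p_scene",(190,190,290,290),6)
```

```text
[430.95517882  97.3319033  252.41986543] [ 9.99972642e-01  7.37716693e-03 -5.10610435e-04  1.77037549e-04] [-0.08563289 -0.03477948 -3.05311334] [ 0.02124099  0.04432148 -0.00639617]
```

View pics/p_crop.png

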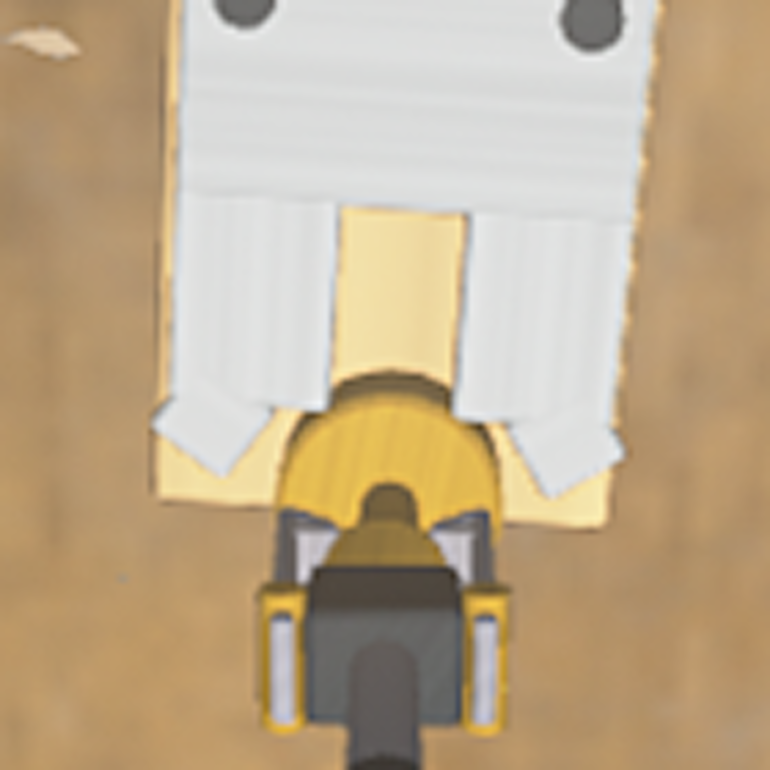

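View pics/p_scene.png

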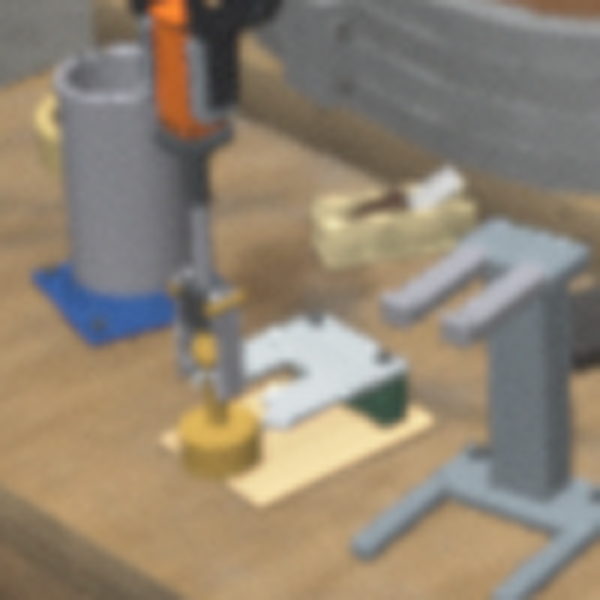

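The base is passing under the prongs, and the neck (crop column 388) is on the slot's line at its mouth (391). I continue to the seat.

>>> apply_moves:
  increments:
    - [[0.08, 0.003, -0.007, 0, 0, 0, -1], [0.16, 0.007, -0.007, 0, 0, 0, -1], [0.24, 0.011, -0.007, 0, 0, 0, -1], [0.32, 0.014, -0.007, 0, 0, 0, -1], [0.387, 0.017, -0.007, 0, 0, 0, -1], [0.387, 0.017, -0.007, 0, 0, 0, -1], [0.387, 0.017, -0.007, 0, 0, 0, -1]]

```text
clock: 18.4
position: [469.9, 96.3, 253.1]
ee_rot: [1.0, 0.007, -0.0, 0.0]
contact_force: [-0.4, -0.1, -2.5]
gripper_width: 21.7
```

Run:
```python
from h import *
import pickle
P=arm.get_image("wrist"); s=arm.read_state(); print(s["position"],s["ee_rot"],s["contact_force"],s["wrist_torque"])
save(P,"q_crop",(210,100,350,240),5.5)
S=arm.get_image("scene");save(S,"q_scene",(190,190,290,290),6)
```

```text
[469.6779719   96.27787837 253.18669313] [ 9.99972186e-01  7.44733911e-03 -3.88126194e-04  1.18741067e-04] [-0.09918338 -0.10922795 -4.03322982] [-0.0299545   0.02782104  0.03068711]
```

View pics/q_crop.png

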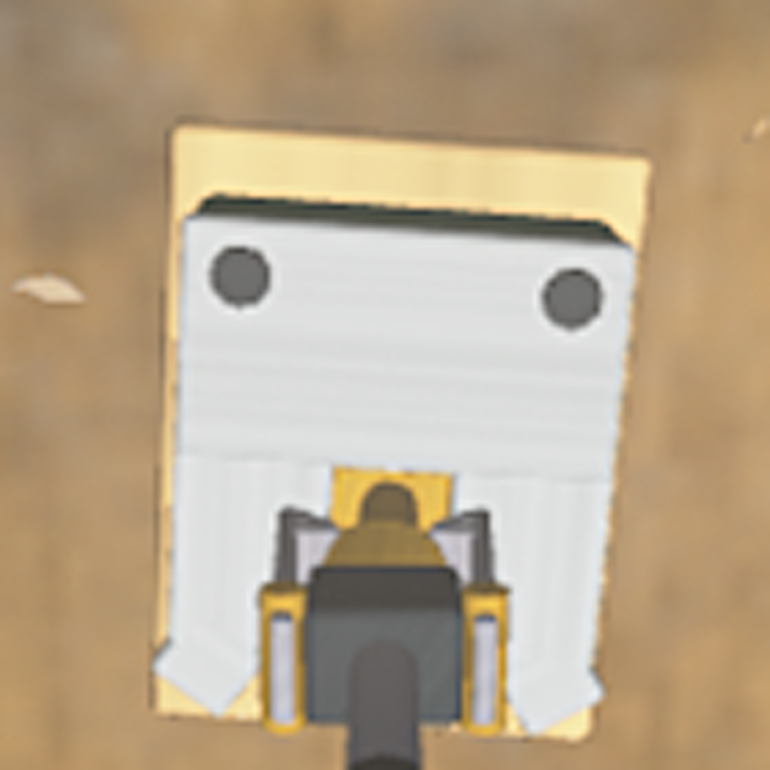

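View pics/q_scene.png

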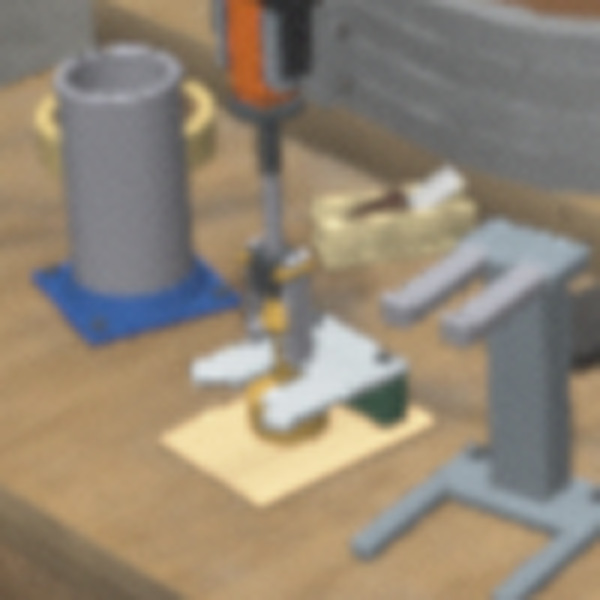

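The plug's neck is at the inner end of the slot, at crop (388,500) with the slot end at row 470, and the base is under the prongs. I now pull the claw off upward slowly.

>>> apply_moves:
  increments:
    - [[0, 0, -0.01, 0, 0, 0, -1], [0, 0, -0.02, 0, 0, 0, -1], [0, 0, -0.03, 0, 0, 0, -1], [0, 0, -0.04, 0, 0, 0, -1], [0, 0, -0.05, 0, 0, 0, -1], [0, 0, -0.06, 0, 0, 0, -1], [0, 0, -0.07, 0, 0, 0, -1]]

```text
clock: 19.2
position: [469.5, 96.3, 259.9]
ee_rot: [1.0, 0.007, -0.001, 0.0]
contact_force: [0.2, 0.2, -8.3]
gripper_width: 21.1
```

>>> apply_moves:
  increments:
    - [[0, 0, -0.01, 0, 0, 0, -1], [0, 0, -0.02, 0, 0, 0, -1], [0, 0, -0.03, 0, 0, 0, -1], [0, 0, -0.04, 0, 0, 0, -1], [0, 0, -0.05, 0, 0, 0, -1]]

```text
clock: 19.7
position: [470.3, 96.6, 266.1]
ee_rot: [1.0, 0.008, 0.001, -0.0]
contact_force: [-0.3, 0.0, -0.7]
gripper_width: 21.5
```

Run:
```python
from h import *
import pickle
P=arm.get_image("wrist"); s=arm.read_state(); print(s["position"],s["ee_rot"],s["contact_force"],s["wrist_torque"])
save(P,"r_crop",(210,100,350,240),5.5)
```

```text
[470.30114887  96.57076153 266.1761802 ] [ 9.99969916e-01  7.71507370e-03  7.63386273e-04 -2.49205086e-04] [ 0.3602607   0.12399252 -0.53115568] [ 0.01329803 -0.01166623  0.06292769]
```

View pics/r_crop.png

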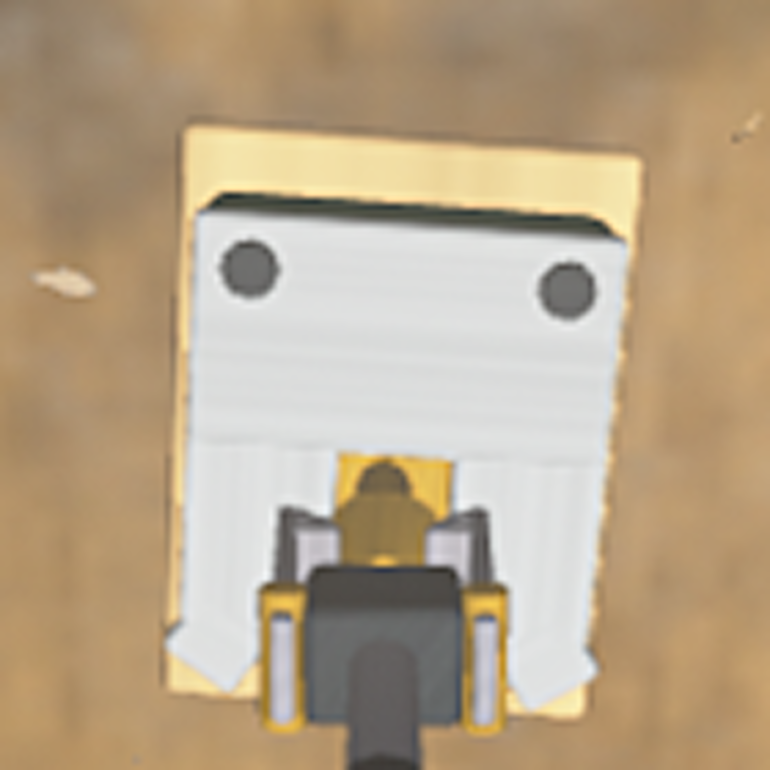

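The 8 N pull was released and the claw is off the knob's shoulder. I continue straight up.

>>> apply_moves:
  increments:
    - [[0, 0, -0.02, 0, 0, 0, -1], [0, 0, -0.04, 0, 0, 0, -1], [0, 0, -0.06, 0, 0, 0, -1], [0, 0, -0.09, 0, 0, 0, -1], [0, 0, -0.13, 0, 0, 0, -1], [0, 0, -0.18, 0, 0, 0, -1], [0, 0, -0.25, 0, 0, 0, -1], [0, 0, -0.4, 0, 0, 0, -1], [0, 0, -0.6, 0, 0, 0, -1], [0, 0, -0.6, 0, 0, 0, -1]]

```text
clock: 20.75
position: [471.2, 96.9, 328.5]
ee_rot: [1.0, 0.008, 0.003, -0.001]
contact_force: [-0.5, 0.3, -0.3]
gripper_width: 21.5
```

Run:
```python
from h import *
import pickle
P=arm.get_image("wrist"); s=arm.read_state(); print(s["position"],s["ee_rot"],s["contact_force"],s["wrist_torque"])
save(P,"s_crop",(210,100,350,240),5.5); P["st"]=s; pickle.dump(P,open("s_wrist.pkl","wb"))
S=arm.get_image("scene");save(S,"s_scene",(190,190,290,290),6)
```

```text
[470.36112339  96.72096941 326.68541294] [ 9.99969397e-01  7.61536312e-03  1.53830463e-03 -9.18899638e-04] [-0.16163995 -0.18420817 -2.75014039] [-0.01283923  0.04369935 -0.00941971]
```

View pics/s_crop.png

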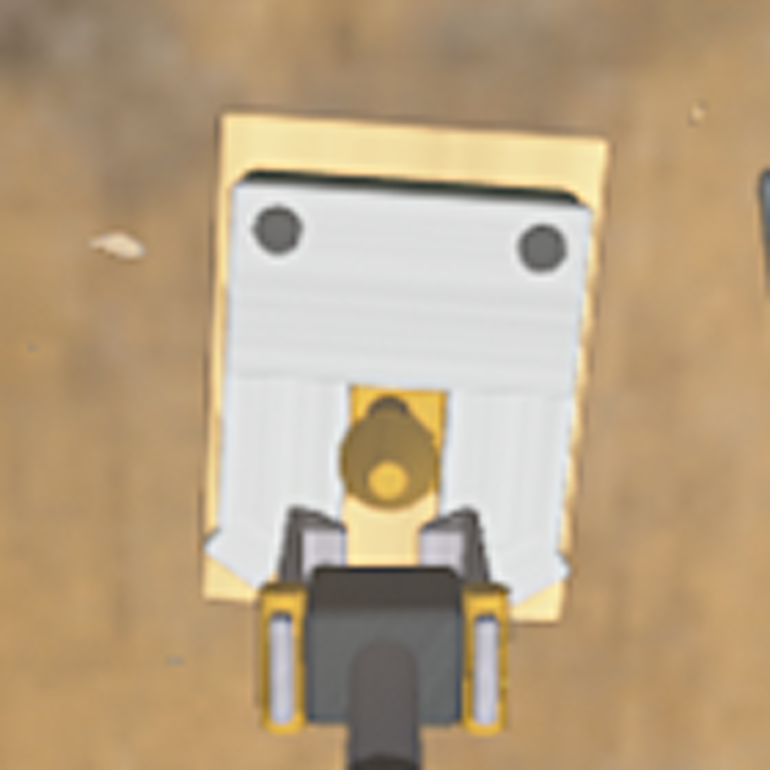

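View pics/s_scene.png

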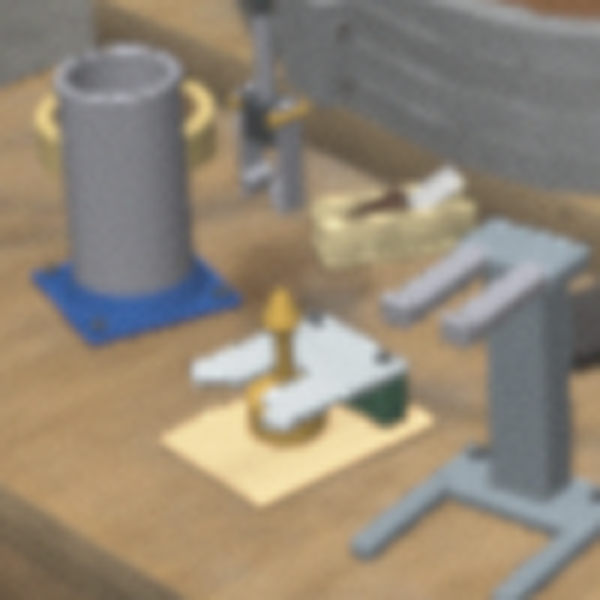

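The plug stands upright on the plate at the slot's inner end, knob tip at crop (388,480), and the claw is clear. Now back to the stand by the reverse of the way out.

>>> apply_moves:
  increments:
    - [[-0.4, 0.1, 0, 0, 0, 0, -1], [-0.7, 0.4, 0, 0, 0, 0, -1], [-0.79, 0.8, 0, 0, 0, 0, -1], [-0.79, 0.95, 0, 0, 0, 0, -1]]

```text
clock: 21.25
position: [389.8, -1.8, 324.4]
ee_rot: [1.0, 0.007, -0.001, 0.0]
contact_force: [0.5, -0.4, -0.9]
gripper_width: 21.5
```

>>> apply_moves:
  increments:
    - [[0, 0.3, 0, 0, 0, 0, -1], [0, 0.42, 0.4, 0, 0, 0, -1], [0, 0.42, 0.75, 0, 0, 0, -1], [0, 0.42, 0.96, 0, 0, 0, -1], [0, 0.42, 0.96, 0, 0, 0, -1], [0, 0.42, 0.96, 0, 0, 0, -1]]

```text
clock: 21.85
position: [393.1, -41.8, 229.4]
ee_rot: [1.0, 0.008, -0.0, 0.0]
contact_force: [-0.2, 0.3, -1.4]
gripper_width: 21.3
```

Run:
```python
from h import *
import pickle
P=arm.get_image("wrist"); s=arm.read_state(); t=s["position"]; print(t,s["ee_rot"],s["contact_force"],s["wrist_torque"])
Rt=R.from_quat(s["ee_rot"]).as_matrix()
print("to hang, tool mm:",Rt.T@(np.array([465.7,-27.75,227.5])-t))
save(P,"t_wrist"); P["st"]=s; pickle.dump(P,open("t_wrist.pkl","wb"))
Q=pickle.load(open("s_wrist.pkl","rb")); print("knob",at_z(Q,(210+388/5.5,100+480/5.5),75))
```

```text
[393.67078882 -41.56996414 230.16032153] [9.99968432e-01 7.91667309e-03 6.78316653e-04 4.16249944e-05] [ 1.35342376 -0.07264694 -1.18427961] [-0.06288869 -0.00449795  0.01305131]
to hang, tool mm: [ 72.23531916 -12.67805847   2.75707864]
knob [469.77933926  96.3953095   75.        ]
```

View pics/t_wrist.png

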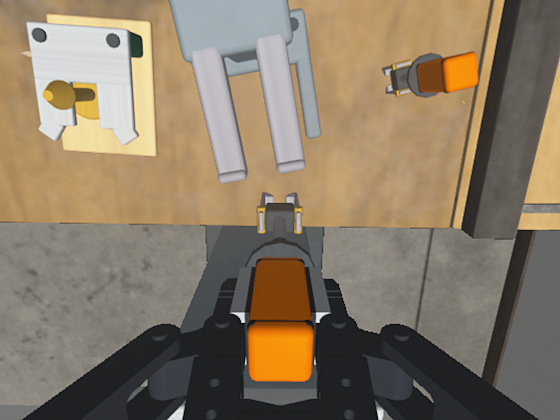

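Slot mouth is at (258,175), claw in front of it. I go in along the slot line, with a check halfway.

>>> apply_moves:
  increments:
    - [[0.09, -0.016, 0.02, 0, 0, 0, -1], [0.18, -0.032, 0.02, 0, 0, 0, -1], [0.27, -0.047, 0.02, 0, 0, 0, -1], [0.36, -0.063, 0.02, 0, 0, 0, -1], [0.4, -0.07, 0.02, 0, 0, 0, -1], [0.4, -0.07, 0.02, 0, 0, 0, -1]]

```text
clock: 22.5
position: [433.6, -34.0, 227.3]
ee_rot: [1.0, 0.008, -0.0, 0.0]
contact_force: [-0.2, -0.1, -1.0]
gripper_width: 21.4
```

Run:
```python
from h import *
import pickle
P=arm.get_image("wrist"); s=arm.read_state(); t=s["position"]; print(t,s["ee_rot"],s["contact_force"],s["wrist_torque"])
Rt=R.from_quat(s["ee_rot"]).as_matrix()
print("to hang, tool mm:",Rt.T@(np.array([465.7,-27.75,227.5])-t))
save(P,"u_crop",(190,80,370,270),4)
```

```text
[433.01051004 -34.1096093  227.20183466] [ 9.99971697e-01  7.51564098e-03 -3.45106454e-04  3.58869821e-05] [ 0.1805748  -0.60300035 -2.69189289] [ 0.0527037   0.0211381  -0.00692097]
to hang, tool mm: [32.78117352 -5.86751915 -0.32119913]
```

View pics/u_crop.png

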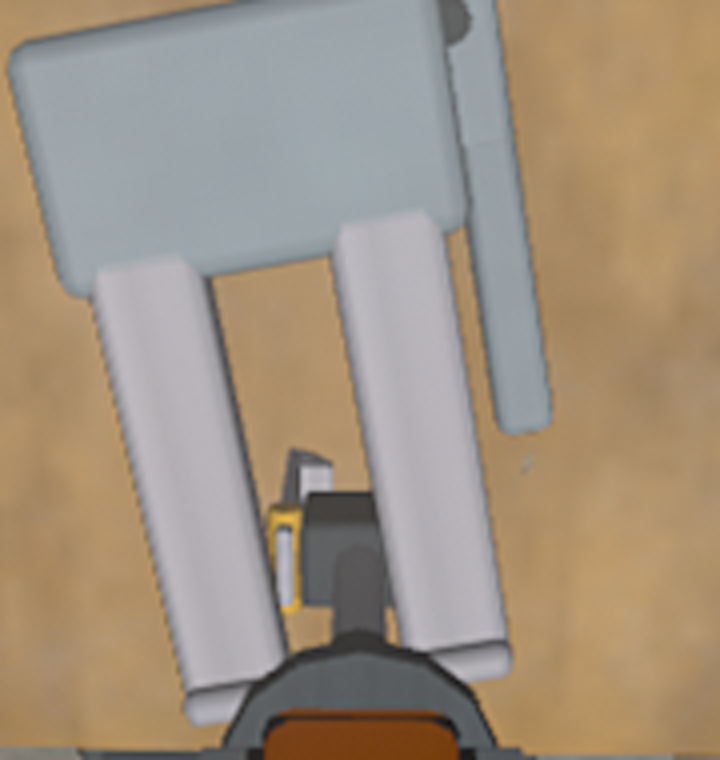

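At the collar's row (about 715 in the crop) the slot centre extrapolates to column 358 and the stem is at 360, so it is centred. I continue to the hanging place.

>>> apply_moves:
  increments:
    - [[0.09, -0.016, 0, 0, 0, 0, -1], [0.18, -0.032, 0, 0, 0, 0, -1], [0.27, -0.048, 0, 0, 0, 0, -1], [0.328, -0.058, 0, 0, 0, 0, -1], [0.328, -0.058, 0, 0, 0, 0, -1], [0.328, -0.058, 0, 0, 0, 0, -1]]

```text
clock: 23.15
position: [465.5, -27.8, 227.1]
ee_rot: [1.0, 0.008, -0.0, 0.0]
contact_force: [-0.3, -0.3, -1.9]
gripper_width: 21.3
```

>>> apply_moves:
  increments:
    - [[0, 0, 0.03, 0, 0, 0, -1], [0, 0, 0.06, 0, 0, 0, -1], [0, 0, 0.085, 0, 0, 0, -1], [0, 0, 0.1, 0, 0, 0, -1], [0, 0, 0.1, 0, 0, 0, -1]]

```text
clock: 23.65
position: [465.4, -27.9, 217.1]
ee_rot: [1.0, 0.008, -0.0, 0.0]
contact_force: [-0.2, 0.0, -1.8]
gripper_width: 21.3
```

Run:
```python
from h import *
P=arm.get_image("wrist"); s=arm.read_state(); t=s["position"]; print(t,s["ee_rot"],s["contact_force"],s["wrist_torque"])
save(P,"v_crop",(190,80,370,270),4)
```

```text
[465.55634335 -27.85540323 217.32869655] [ 9.99970872e-01  7.63163531e-03 -1.08567515e-04  4.98238303e-05] [-0.12849768 -1.13729638 -1.95305788] [-0.00747459  0.07529998  0.03707205]
```

View pics/v_crop.png

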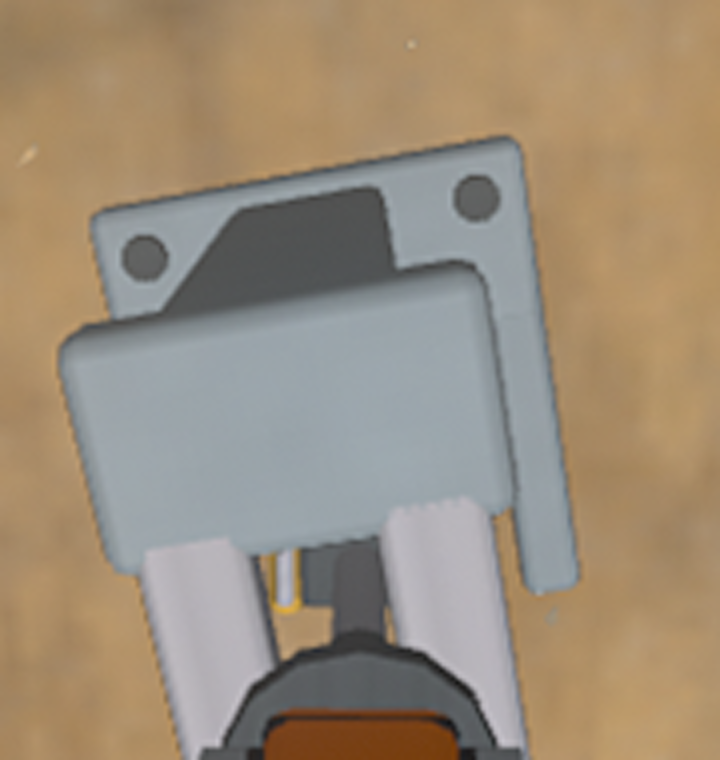

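>>> apply_moves:
  increments:
    - [[0, 0, 0.01, 0, 0, 0, -1], [0, 0, 0.018, 0, 0, 0, -1], [0, 0, 0.018, 0, 0, 0, -1]]

```text
clock: 24.0
position: [465.6, -27.8, 215.5]
ee_rot: [1.0, 0.008, -0.0, 0.0]
contact_force: [-0.4, -0.1, -1.2]
gripper_width: 21.5
```

>>> apply_moves:
  increments:
    - [[0, 0, 0.005, 0, 0, 0, -1], [0, 0, 0.005, 0, 0, 0, -1]]

```text
clock: 24.2
position: [465.7, -27.8, 215.2]
ee_rot: [1.0, 0.008, 0.0, 0.0]
contact_force: [-0.4, -0.5, -1.3]
gripper_width: 21.2
```

>>> apply_moves:
  increments:
    - [[0, 0, 0.006, 0, 0, 0, -1], [0, 0, 0.006, 0, 0, 0, -1]]

```text
clock: 24.4
position: [465.7, -27.8, 215.1]
ee_rot: [1.0, 0.008, 0.0, 0.0]
contact_force: [-2.2, 0.6, 4.4]
gripper_width: 21.2
```

Run:
```python
from h import *
import time
f=[]
for i in range(4):
    P=arm.get_image("scene"); s=arm.read_state(); f.append(s["contact_force"]); 
print(np.mean(f,0),s["position"]); save(P,"w_scene",(220,190,310,300),5.4)
```

```text
[-2.76166329  1.58869793  5.4693219 ] [465.6889993  -27.82019965 215.10142571]
```

View pics/w_scene.png

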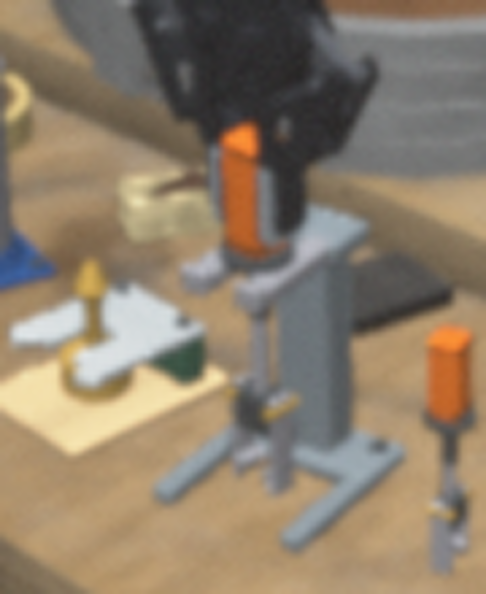

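The collar rests on the prongs (5 N contact at the original height). I open and withdraw upward.

>>> apply_moves:
  increments:
    - [[0, 0, -0.004, 0, 0, 0, -1], [0, 0, -0.004, 0, 0, 0, 1], [0, 0, -0.004, 0, 0, 0, 1], [0, 0, -0.004, 0, 0, 0, 1], [0, 0, -0.004, 0, 0, 0, 1], [0, 0, -0.004, 0, 0, 0, 1], [0, 0, -0.004, 0, 0, 0, 1], [0, 0, -0.004, 0, 0, 0, 1]]

```text
clock: 25.4
position: [465.6, -27.8, 214.9]
ee_rot: [1.0, 0.008, 0.0, -0.0]
contact_force: [-0.3, -0.6, -1.3]
gripper_width: 85.4
```

>>> apply_moves:
  increments:
    - [[0, 0, -0.1, 0, 0, 0, 1], [0, 0, -0.3, 0, 0, 0, 1], [0, 0, -0.5, 0, 0, 0, 1], [0, 0, -0.75, 0, 0, 0, 1], [0, 0, -1, 0, 0, 0, 1], [0, 0, -1, 0, 0, 0, 1], [0, 0, -1, 0, 0, 0, 1]]

```text
clock: 26.1
position: [465.6, -27.8, 315.8]
ee_rot: [1.0, 0.008, 0.001, -0.0]
contact_force: [0.0, -0.4, -0.2]
gripper_width: 85.3
```

Run:
```python
from h import *
P=arm.get_image("wrist"); s=arm.read_state(); t=s["position"]; print(t,s["clock"],s["contact_force"],s["gripper_width"])
save(P,"x_wrist")
S=arm.get_image("scene"); save(S,"x_scene",(150,180,330,315),4.4)
T=arm.get_image("top"); save(T,"x_top",(160,165,360,265),4)
```

```text
[465.20374372 -27.85790597 314.85951401] 26.15 [ 0.07146133  0.73638121 -0.92638774] 85.41769425044971
```

View pics/x_wrist.png

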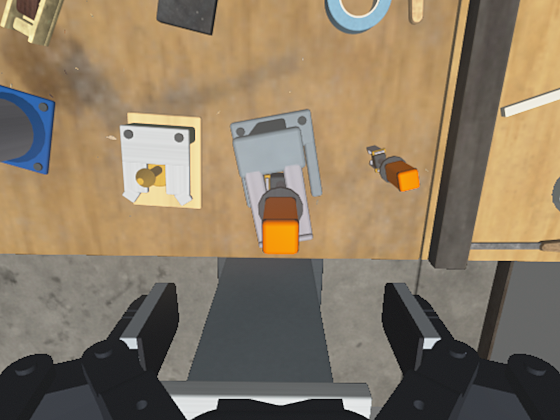

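View pics/x_scene.png

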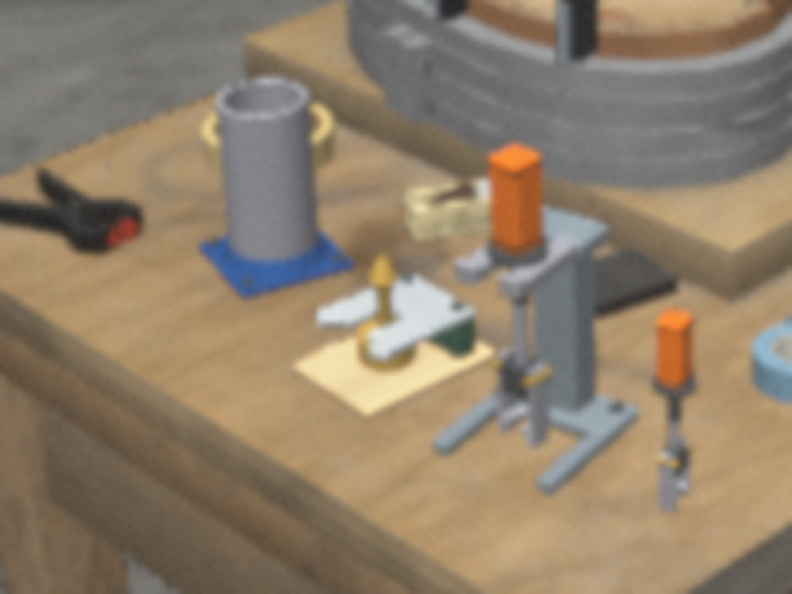

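View pics/x_top.png

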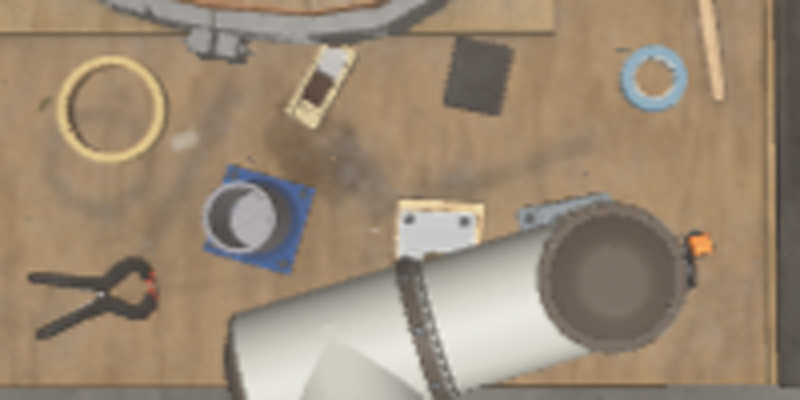

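The wrist picture shows the picker hanging in the stand slot at (281,225) and the plug standing in the dock slot at (150,178). The scene picture shows the plug upright, the sleeve empty and nothing else moved. I hand in.

Run:
```python
from bench import arm
print(arm.job_done())
```

```text
the job is handed in; nothing more can be done
None
```

The plug now stands on the dock plate at the slot's inner end, and the picker is back in its stand. I handed the job in at about 26 s of the 61 s allowed.

- **Picker:** I took the full-size picker from the grey stand; its measured handle and collar matched the 22 mm and 34 mm given. I left the smaller orange one and the orange look-alike stand alone.
- **Snap:** I pressed the claw straight down onto the knob. The largest push I read was about 7 N net. The force dropped at the snap and rose again at the inner stop. I saw no side knocks in the sleeve, but readings came only at the end of each move.
- **Dock:** I drew the plug out and slid its neck into the slot with the base under the prongs. The claw came off upward; the pull read 8.3 N in all, a little over 1 N of it the picker's own weight.
- **Return:** I hung the picker by its collar at the same height I took it from, opened the gripper and withdrew 100 mm upward.

**Last checks:** The final wrist and scene pictures show the plug upright in the slot, the picker hanging in the stand and the sleeve empty. The bystanders I could see are in their old places. The arm hides part of the bench in the last top view. The knob measured at (469.8, 96.4) mm against my estimated seat of (469.7, 95.2), about 1 mm off and within camera accuracy.

**Disagreements:** The wrist and scene cameras differed by 1–2 mm on where the claw tip was. I settled this by lining the claw up on the knob in the picture and by feeling for the stop. My first estimate of the plug's hanging height was about 2 mm off, and I corrected it before sliding the plug in.

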